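# Click the spice carousel on to its next stop and load the empty cup

## Task

The spice carousel has been left between two of its click stops. Push its turntable on counter-clockwise (seen from above) by the upright post on its rim until it clicks into the very next stop, no further and without forcing it; then take the spice jar standing loose beside it, set it upright in the empty cup and press it gently down past the spring clips until it sits fully home, and let go. Leave the other things where they stand.

Things in the scene. Friction and masses are not known exactly. Their poses are not given: they have to be found in the camera images.
- carousel: spice carousel: fixed dark steel base (230 mm wide) with a round pale-wood turntable, 264 mm across, top 46 mm above the worktop; steel centre column to 152 mm (knob 34 mm wide); five steel cups 72 degrees apart, 78 mm from the axis, four with spice jars that belong to it (tops up to 158 mm), one empty. Origin: on the turning axis at worktop level, z up
- turntable (a joint): turntable angle, rad: 0 as left, + is counter-clockwise from above. Steady drag, about 3 N at the post; stays where left. Click stops are 72 degrees apart, but nothing shows where: the next lies between 0.28 and 0.98. The click pulls the table in over the last 5 degrees; driven on out of the stop it resists with about 13 to 16 N at the post, then jumps on
- click (a joint): sprung roller of the click stop, hidden under the turntable, in m: 0 when it has dropped fully into a notch (clicked), about 0.0022 when it rides between notches
- post (a point): middle of the upright steel turning post on the turntable, 118 mm from the axis, midway between the empty cup and the next cup counter-clockwise. On the post's centre line, 100 mm above the worktop; plain shaft 16 mm thick from 53 to 132 mm high, rounded top at 139 mm
- empty_cup (a point): centre of the empty cup's floor (on the turntable), 50 mm above the worktop: where the jar's underside rests. Cup 50 mm inside, rim 33 mm above its floor, mouth flared to 56 mm. Three round-nosed spring clips, 20 mm above the floor, leave 42 mm between them and give outward: the jar needs 6 to 12 N to pass them, then meets the rubber floor
- spice_jar: the loose spice jar: clear round jar with paper label and black screw cap, 44.4 mm in diameter over its whole height of 118 mm, 70 to 150 g. Origin: centre of its underside, z up along its axis
- cushion: soft black rubber cushion, 50 mm wide, that is the floor of the empty cup; the origin is the centre of its top. Yields up to 4 mm, about 4 N per mm, and springs back
- garlic: bystander: garlic bulb, 60 mm
- salt_shaker: bystander: glass salt shaker with grey metal top, 44 mm wide, 90 mm high
- tin: bystander: small food tin, 57 mm wide, 72 mm high
- pepper_mill: bystander: dark wooden pepper mill, 160 mm high
- teaspoon: bystander: steel teaspoon lying flat, 130 mm long

How it is judged (in metres and radians):
On the way, in this order (a step that is already met when the one before it is completed fails the run):
1. the turntable has clicked into the next stop counter-clockwise (value of joint click below 0.0012 m and value of joint turntable between 0.2 and 1.1 rad), for 0.3 s.
2. the jar stands upright on the floor of the empty cup (all of step 1 and horizontal distance between spice_jar and empty_cup below 0.005 m and z of spice_jar in the frame of empty_cup between -0.004 and 0.002 m and angle between spice_jar's own z axis and vertical below 0.09 rad), for 0.2 s.
At the end, for the whole second after the job is handed in: The turntable rests in the first stop counter-clockwise of where it was left (click roller within 1.2 mm of fully in) and the jar stands in the empty cup, within 5 mm of its centre, within 2 mm of its floor, within 5 degrees of upright, at rest and released (all of step 2 and linear speed of spice_jar below 0.02 m/s and velocity of joint turntable between -0.05 and 0.05 rad/s); the robot touches nothing.
It fails at once if the turntable is pushed past the next stop towards the one after (over 69 degrees) (value of joint turntable above 1.2 rad).
It fails at once if the turntable is turned back (over 9 degrees) (value of joint turntable below -0.16 rad).
It fails at once if the gripper forces the carousel with more than 25 N (contact force between the fingers and carousel above 25 N).
It fails at once if the jar is pressed on the cup's cushion with more than 25 N (contact force between spice_jar and cushion above 25 N).
It fails at once if a bystander is moved by more than 30 mm (distance of any of garlic, salt_shaker, tin, pepper_mill, teaspoon from where it was at the start of the episode above 0.03 m).
It also fails if it takes over 67 s, if anything falls off the work surface, if the arm or the gripper's body presses on something with over 40 N, if the wrist force passes 120 N, or if a joint passes its speed limit or range.

## Robot

A 6-joint arm with a two-finger parallel gripper is mounted at the origin on a cart in front of the work surface, level with it; the furniture and walls round the work are solid. World frame = base frame: x ahead of the robot, y to its left, z up, the work surface at z = 0. Lengths are in mm, angles in rad, forces in N, time in s.
With the tool pointing down it reaches from about 250 to 800 mm from the base axis. Payload 8.5 kg.
Tool frame: the origin (TCP) lies on the centre line of the jaws, within the pads' length; the fingertips stand 19 mm ahead of it and the grasp point (between the pads) is the TCP; z points along the fingers, y is the line along which they close (so a half turn about z gives the same grasp; the last joint's range is limited). The gripper opens to 85 mm and grips with 20 to 120 N. Pads are 22 mm wide; open, the fingers measure 114 mm over their backs; the gripper's body (76 mm by 85 mm) begins 54 mm behind the grasp point. The pads swing forward as they close: fully open they stand 13 mm farther back than shut.
Start: joints at [-1.301, 0.238, -0.013, 1.319, 0, 1.571], TCP at [139.92, -505.968, 250.276] pointing down, gripper open.
Joint ranges: [-2.66, 2.66], [-1.03, 1.9], [-1.14, 1.46], [-1.82, 2.27], [-1.45, 1.34], [-3.14, 3.14]. Speed limits (rad/s): [2.22, 2.22, 2.79, 3.14, 3.14, 3.14].

## Interface

Orientations are given as [roll, pitch, yaw] about the fixed x, y, z axes, in that order (R = Rz(yaw) Ry(pitch) Rx(roll)).
In Python, from bench import robot gives the robot as it stands.
- The arm moves only by the shell command python3 drive.py FILE [OPENING], which reads ROWS from the file FILE. ROWS is a JSON list that holds a single list of rows (three levels of brackets), with 1 to 5 rows, each of 6 numbers: dx, dy, dz in mm, then a rotation vector rx, ry, rz in rad; each row shifts and turns the commanded pose from where the row before left it, along the tool's axes as they then stand; what a row does not reach is not made up. A row lasts 1/10 s, in which the tool goes at most 50 mm and 0.15 rad, less where a joint would pass 70% of its speed; a pose out of reach is approached as far as the arm can. OPENING is the finger opening in mm, set as the command begins (- or left out keeps the last). The fingers move at their own pace and stop on an object; the grip force is fixed at half the most. Time passes only in rows, so rows that do not move let the fingers close. It prints the time, the measured TCP pose, the force, the opening and the grip force at its end. Input that does not fit is refused with a message, and nothing moves.
- robot.observe(): the state, without advancing time (a new reading comes with each control period).
- robot.snapshot(name): name is "side" or "top"; returns the picture (480x640x3 uint8, red, green, blue); there is no depth.
- robot.get_calibration(name): a dict with "camera_matrix" (3x3 intrinsics, pixels), "rvec" (rotation vector, rad) and "tvec" (3), from world to camera coordinates, as OpenCV has them. Camera axes: x right, y down, z forward; pixel columns grow to the right and rows downward; lengths in mm; the calibration is good to about 2 mm. A picture is of the moment at which its call begins. get_calibration takes no time and is no camera call.
- robot.close_job(): hands the job in; it is judged then, once.
The state is a dict: "clock": time; "q": joint angles; "qd": joint speeds; "tau": joint torques, N m; "ee_pos": TCP position; "tcp_rot": TCP orientation; "contact_force": force on the tool from outside, world axes, zero at the start; "torque": the same for the moment, N m; "gripper_width": finger opening in mm; "gripper_force": force on a finger pad.
Only numpy, scipy, OpenCV 4.12 (cv2) and the standard library are available. Lean on these libraries where they do the work, as an engineer would, in place of code of your own. Each camera call takes 0.05 s, during which the arm holds its last target. There are 200 camera calls.

## Working session

There is one attempt and no reset: what is moved stays moved. The work goes in short steps, Python scripts to look and compute and a shell command to move; the robot and the scene stay as the last step left them, time stands still between calls to the robot, and variables do not carry over. Pictures are saved under pics/ and viewed, at most 10 in all, crops included, and the job is handed in when it is done.

```bash
ls; mkdir -p pics; python3 - <<'E'
from bench import robot
import cv2
for n in("side","top"):
    im=robot.snapshot(n); cv2.imwrite(f"pics/{n}0.png",im[:,:,::-1]); c=robot.get_calibration(n); print(n,c)
s=robot.observe(); print({k:s[k] for k in("clock","ee_pos","tcp_rot","contact_force","gripper_width")})
E
```

```text
bench.py
drive.py
pics
side {'camera_matrix': array([[615.12504295,   0.        , 314.90106361],
       [  0.        , 615.12504295, 237.31512105],
       [  0.        ,   0.        ,   1.        ]]), 'rvec': array([ 0.63626244, -2.54764797,  1.26149914]), 'tvec': array([ 498.58192951,  264.54784116, 1072.2179243 ])}
top {'camera_matrix': array([[519.48354274,   0.        , 318.29104103],
       [  0.        , 519.48354274, 234.82673453],
       [  0.        ,   0.        ,   1.        ]]), 'rvec': array([ 2.10133096, -2.13950746,  0.19822121]), 'tvec': array([  13.1120304 ,  567.59204754, 1276.15700131])}
{'clock': 0.1, 'ee_pos': array([ 139.82826838, -505.68763973,  249.75275705]), 'tcp_rot': array([-3.14032875e+00,  1.17888092e-05,  2.69785598e-01]), 'contact_force': array([-0.81282796, -0.20223949,  0.77787399]), 'gripper_width': 85.08999173429939}
```

View pics/side0.png

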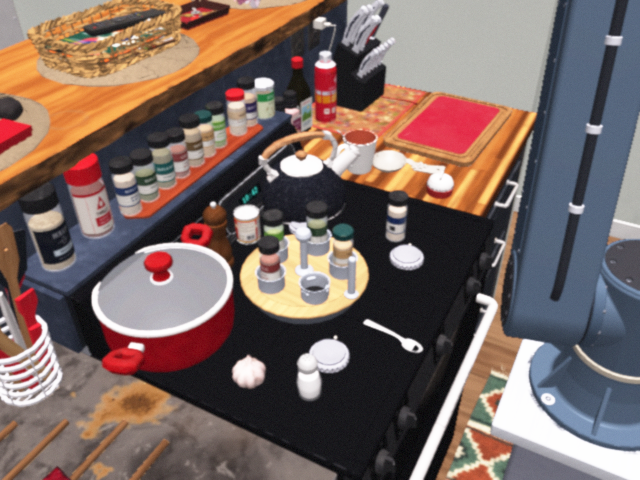

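View pics/top0.png

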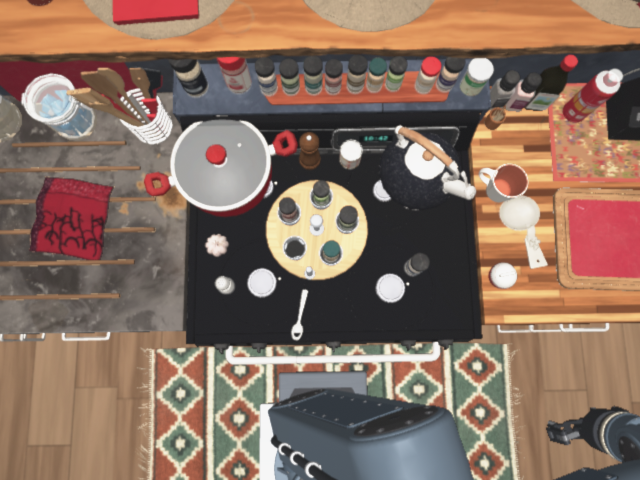

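The side view shows the loose jar at (397,217), the post at (351,278) and the empty cup at (315,288). In the top view they are at (416,265), (309,272) and (295,247). Next I'll enlarge both views to get precise pixels.

```bash
cat > h.py <<'E'
import numpy as np,cv2
from bench import robot
C={n:robot.get_calibration(n) for n in("side","top")}
def ray(n,p):
    c=C[n];R=cv2.Rodrigues(c["rvec"])[0];K=c["camera_matrix"]
    d=R.T@np.linalg.inv(K)@np.array([p[0],p[1],1.]);return -R.T@c["tvec"],d/np.linalg.norm(d)
def plane(n,p,z):
    o,d=ray(n,p);return o+d*(z-o[2])/d[2]
def tri(ps,pt):
    o1,d1=ray("side",ps);o2,d2=ray("top",pt)
    t=np.linalg.lstsq(np.c_[d1,-d2],o2-o1,rcond=None)[0]
    a,b=o1+d1*t[0],o2+d2*t[1];return (a+b)/2,np.linalg.norm(a-b)
def proj(n,P):
    c=C[n];return cv2.projectPoints(np.float64(P).reshape(-1,1,3),c["rvec"],c["tvec"],c["camera_matrix"],None)[0][:,0]
E
python3 - <<'E'
from h import *
a=cv2.imread("pics/side0.png");b=cv2.imread("pics/top0.png")
hsv=cv2.cvtColor(b,cv2.COLOR_BGR2HSV)
m=cv2.inRange(hsv,(12,50,120),(32,200,255));m[:170]=0;m[290:]=0;m[:,:255]=0;m[:,380:]=0
c=max(cv2.findContours(m,0,2)[0],key=cv2.contourArea);hull=cv2.convexHull(c)
P=np.array([plane("top",p[0],46)[:2] for p in hull],np.float32)
print("disc",cv2.fitEllipse(P),cv2.minEnclosingCircle(P))
A=cv2.resize(a[185:310,230:425],None,fx=4,fy=4,interpolation=2)[:, :800]
B=cv2.resize(b[175:300,255:445],None,fx=4,fy=4,interpolation=2)
cv2.imwrite("pics/A.png",A);cv2.imwrite("pics/B.png",B)
E
```

```text
disc ((585.5696411132812, 7.869093894958496), (262.99334716796875, 263.8258361816406), 158.99267578125) ((585.3848876953125, 7.898759365081787), 132.1951141357422)
```

View pics/A.png

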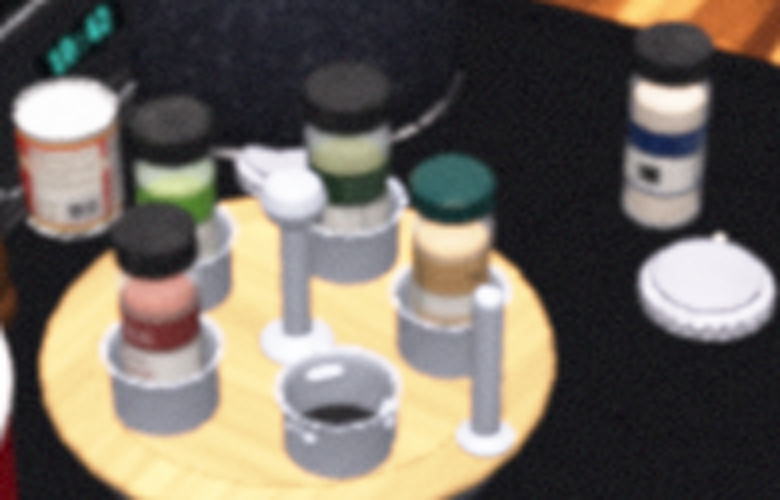

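View pics/B.png

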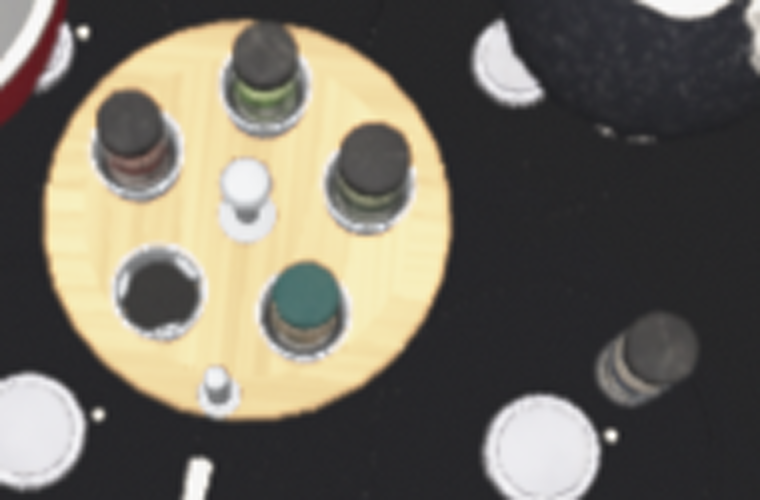

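Crop pixels as (side A / top B): post top (488,293)/(215,375), cup rim centre (340,383)/(158,290), jar cap top (673,38)/(661,346). In B the jar's underside is at about (627,382).

```bash
python3 - <<'E'
from h import *
S=lambda x,y:(230+x/4-.375,185+y/4-.375); T=lambda x,y:(255+x/4-.375,175+y/4-.375)
for n,s,t,z in [("posttop",(488,293),(215,375),139),("cuprim",(340,383),(158,290),83),("jarcap",(673,40),(661,346),118),("knob",(294,192),(245,183),145)]:
    p,e=tri(S(*s),T(*t));print(n,p.round(1),round(e,1),"planes",plane("side",S(*s),z).round(1),plane("top",T(*t),z).round(1), "pol",np.hypot(*(p[:2]-[585.5,7.9])).round(1),np.degrees(np.arctan2(p[1]-7.9,p[0]-585.5)).round(1))
print("jarbase side",plane("side",S(661,212),0).round(1))
for n,t,z in [("garlic",(216,245),30),("tinTop",(350,148),72),("salt",(223,283),90),("spoon0",(303,293),3),("spoon1",(297,330),3)]: print(n,plane("top",t,z).round(0))
E
```

```text
posttop [471.5  27.7 137.2] 0.5 planes [470.8  29.8 139. ] [471.1  27.6 139. ] pol 115.7 170.1
cuprim [531.8  63.6  84.7] 0.1 planes [532.8  61.8  83. ] [532.1  63.6  83. ] pol 77.3 134.0
jarcap [ 486.8 -240.7  117.8] 0.7 planes [ 487.  -240.3  118. ] [ 486.4 -240.8  118. ] pol 267.5 -111.7
knob [586.3   8.1 143.5] 0.7 planes [585.7   9.8 145. ] [585.6   7.9 145. ] pol 0.8 11.6
jarbase side [ 485.3 -239.7    0. ]
garlic [550. 269.  30.]
tinTop [793. -84.  72.]
salt [445. 238.  90.]
spoon0 [424.  45.   3.]
spoon1 [329.  62.   3.]
```

Everything agrees with the given sizes: axis (585.5, 7.9), post (469, 28), cup bearing 134°, jar (486.5, −240.5). Next I'll move above the post with the fingers at 40 mm.

```bash
echo '[[[30, -28, 0, 0, 0, 0], [30, -28, 0, 0, 0, 0], [30, -28, 0, 0, 0, 0], [30, -28, 0, 0, 0, 0], [30, -28, 0, 0, 0, 0]]]' > mv.in && python3 drive.py mv.in 40
echo '[[[30, -28, 0, 0, 0, 0], [30, -28, 0, 0, 0, 0], [30, -28, 0, 0, 0, 0], [30, -28, 0, 0, 0, 0], [30, -28, 0, 0, 0, 0]]]' > mv.in && python3 drive.py mv.in
echo '[[[30, -28, 0, 0, 0, 0], [30, -28, 0, 0, 0, 0], [30, -28, 0, 0, 0, 0], [30, -28, 0, 0, 0, 0], [20, -14, 0, 0, 0, 0]]]' > mv.in && python3 drive.py mv.in
echo '[[[0, 0, 0, 0, 0, 0.11], [0, 0, 0, 0, 0, 0.11], [0, 0, 0, 0, 0, 0.11], [0, 0, 0, 0, 0, 0.113], [0, 0, 0, 0, 0, 0]]]' > mv.in && python3 drive.py mv.in
cat >> h.py <<'E'
def delta(target,yaw):
    from scipy.spatial.transform import Rotation as Ro
    s=robot.observe();R=Ro.from_euler("xyz",s["tcp_rot"]);G=Ro.from_euler("xyz",[np.pi,0,yaw])
    print("t",round(s["clock"],2),"pos",s["ee_pos"].round(1),"rpy",s["tcp_rot"].round(3),"F",s["contact_force"].round(1),"w",round(s["gripper_width"],1))
    print("delta tool",R.inv().apply(np.array(target)-s["ee_pos"]).round(1),(R.inv()*G).as_rotvec().round(3))
E
python3 -c "
from h import *
delta([469.3,28,200],-.173)"
```

```text
clock: 0.6
ee_pos: [247.5, -329.5, 250.1]
tcp_rot: [-3.141, 0.0, 0.269]
contact_force: [0.1, -0.5, 0.7]
gripper_width: 40.1
gripper_force: 0.0
clock: 1.1
ee_pos: [354.8, -154.5, 250.3]
tcp_rot: [-3.142, -0.0, 0.27]
contact_force: [0.7, -0.6, 1.1]
gripper_width: 40.0
gripper_force: 0.0
clock: 1.6
ee_pos: [456.6, 5.1, 250.0]
tcp_rot: [-3.141, 0.0, 0.272]
contact_force: [-0.1, -0.1, 0.2]
gripper_width: 39.9
gripper_force: 0.0
clock: 2.1
ee_pos: [451.3, -44.5, 250.0]
tcp_rot: [-3.105, 0.003, -0.12]
contact_force: [0.2, 0.2, -0.7]
gripper_width: 40.0
gripper_force: 0.0
t 2.1 pos [451.3 -44.5 250. ] rpy [-3.105e+00  3.000e-03 -1.200e-01] F [ 0.2  0.2 -0.7] w 40.0
delta tool [  9.3 -72.3  52.6] [-0.036  0.004  0.053]
```

```bash
python3 -c "
from h import *
s=robot.observe();print(s['q'].round(3),s['qd'].round(3))"; echo '[[[0, 0, 0, 0, 0, 0], [0, 0, 0, 0, 0, 0]]]' > mv.in && python3 drive.py mv.in; python3 -c "
from h import *
s=robot.observe();print(s['q'].round(3),s['qd'].round(3))"
```

```text
[-0.121  0.118 -0.166  1.289  0.036  3.141] [ 0.043 -0.001  0.002 -0.002  0.002  0.   ]
clock: 2.3
ee_pos: [451.7, -42.2, 250.2]
tcp_rot: [-3.105, 0.002, -0.115]
contact_force: [-0.2, 0.9, 0.2]
gripper_width: 40.0
gripper_force: 0.0
[-0.116  0.118 -0.166  1.289  0.036  3.141] [ 0.01  -0.002  0.001  0.    -0.001 -0.001]
```

Joint 6 hit its range limit, so I'll use the equivalent grasp half a turn round.

```bash
R='' 
echo '[[[0, 0, 0, 0, 0, -0.147], [0, 0, 0, 0, 0, -0.147], [0, 0, 0, 0, 0, -0.147], [0, 0, 0, 0, 0, -0.147], [0, 0, 0, 0, 0, -0.147]]]' > mv.in && python3 drive.py mv.in >/dev/null
echo '[[[0, 0, 0, 0, 0, -0.147], [0, 0, 0, 0, 0, -0.147], [0, 0, 0, 0, 0, -0.147], [0, 0, 0, 0, 0, -0.147], [0, 0, 0, 0, 0, -0.147]]]' > mv.in && python3 drive.py mv.in >/dev/null
echo '[[[0, 0, 0, 0, 0, -0.147], [0, 0, 0, 0, 0, -0.147], [0, 0, 0, 0, 0, -0.147], [0, 0, 0, 0, 0, -0.147], [0, 0, 0, 0, 0, -0.147]]]' > mv.in && python3 drive.py mv.in >/dev/null
echo '[[[0, 0, 0, 0, 0, -0.147], [0, 0, 0, 0, 0, -0.147], [0, 0, 0, 0, 0, -0.147], [0, 0, 0, 0, 0, -0.147], [0, 0, 0, 0, 0, -0.147]]]' > mv.in && python3 drive.py mv.in >/dev/null
echo '[[[0, 0, 0, 0, 0, -0.147], [0, 0, 0, 0, 0, 0]]]' > mv.in && python3 drive.py mv.in >/dev/null
python3 -c "
from h import *
delta([469.3,28,200],2.969)"
```

```text
t 4.5 pos [451.8 -41.7 250.3] rpy [ 3.105 -0.004  2.975] F [ 0.   0.5 -0.3] w 39.9
delta tool [-5.9 69.8 52.8] [ 0.036 -0.004  0.006]
```

```bash

echo '[[[-2, 23, 0, 0.036, -0.004, 0.006], [-2, 23, 0, 0, 0, 0], [-2, 22, 0, 0, 0, 0], [0, 0, 20, 0, 0, 0], [0, 0, 0, 0, 0, 0]]]' > mv.in && python3 drive.py mv.in >/dev/null
python3 -c "
from h import *
delta([469.3,28,114],2.969)
im=robot.snapshot('top');cv2.imwrite('pics/t1.png',cv2.resize(im[175:325,235:435,::-1],None,fx=4,fy=4))"
```

```text
t 5.0 pos [468.5  24.4 229.4] rpy [-3.141e+00 -3.000e-03  2.963e+00] F [-0.2  0.1 -0.1] w 39.8
delta tool [ -0.5   3.7 115.4] [-0.001 -0.003 -0.006]
```

View pics/t1.png

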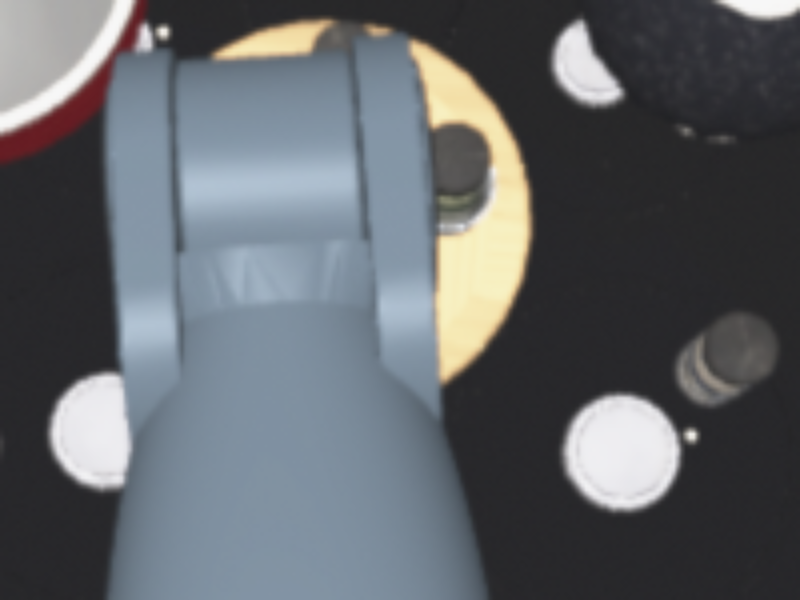

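The arm hides the post from above, so I'll descend while watching the force and use the side view.

```bash

echo '[[[0, 4, 20, 0, 0, 0], [0, 0, 25, 0, 0, 0], [0, 0, 25, 0, 0, 0], [0, 0, 10, 0, 0, 0], [0, 0, 0, 0, 0, 0]]]' > mv.in && python3 drive.py mv.in
echo '[[[0, 0, 12, 0, 0, 0], [0, 0, 12, 0, 0, 0], [0, 0, 11, 0, 0, 0], [0, 0, 0, 0, 0, 0]]]' > mv.in && python3 drive.py mv.in
python3 -c "
from h import *
delta([469.3,28,114],2.969)
im=robot.snapshot('side');cv2.imwrite('pics/s1.png',cv2.resize(im[165:315,230:430,::-1],None,fx=4,fy=4))"
```

```text
clock: 5.55
ee_pos: [469.6, 27.1, 150.7]
tcp_rot: [-3.141, -0.002, 2.963]
contact_force: [0.4, 0.5, 0.2]
gripper_width: 40.1
gripper_force: 0.0
clock: 5.95
ee_pos: [470.0, 27.2, 115.9]
tcp_rot: [-3.142, -0.001, 2.964]
contact_force: [0.3, -0.5, 0.5]
gripper_width: 40.2
gripper_force: 0.0
t 5.95 pos [470.   27.2 115.9] rpy [-3.142e+00 -1.000e-03  2.964e+00] F [ 0.3 -0.5  0.5] w 40.2
delta tool [0.8 0.6 1.9] [-0.    -0.001 -0.005]
```

View pics/s1.png

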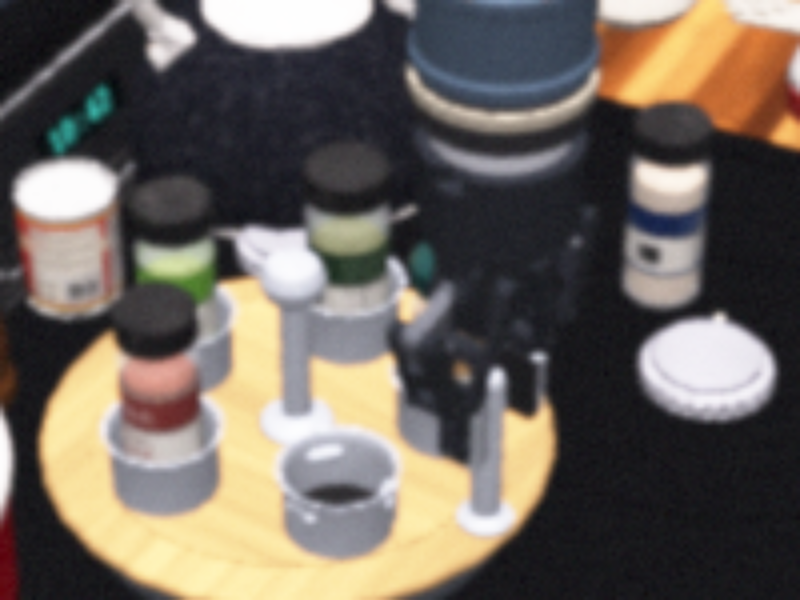

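```bash
python3 -c "
from h import *
print(ray('side',(320,240)))
q=proj('side',[[470,27.2,115.9],[473,47,100],[466,7,100],[489,24,100],[450,31,100],[469.3,28,139],[469.3,28,53]])
print(((q-[230,165])*4).round())"
```

```text
(array([100.01067656, 843.67240802, 863.96499374]), array([ 0.37617322, -0.69966919, -0.60741809]))
[[489. 407.]
 [465. 455.]
 [514. 411.]
 [456. 417.]
 [523. 450.]
 [491. 370.]
 [487. 507.]]
```

The picture shows one finger tip on each side of the post, at (465,455) and (530,400), as predicted. Now I'll push, following the arc.

```bash

echo '[[[0, -4, 0, 0, 0, 0], [0, -4, 0, 0, 0, 0], [0, -4, 0, 0, 0, 0], [0, 0, 0, 0, 0, 0]]]' > mv.in && python3 drive.py mv.in
echo '[[[-0.3, -2.4, 0, 0, 0, -0.02], [-0.3, -2.4, 0, 0, 0, -0.02], [-0.3, -2.4, 0, 0, 0, -0.02], [-0.3, -2.4, 0, 0, 0, -0.02], [-0.3, -2.4, 0, 0, 0, -0.02]]]' > mv.in && python3 drive.py mv.in
echo '[[[-0.2, -2.4, 0, 0, 0, -0.02], [-0.2, -2.4, 0, 0, 0, -0.02], [-0.2, -2.4, 0, 0, 0, -0.02], [-0.2, -2.4, 0, 0, 0, -0.02]]]' > mv.in && python3 drive.py mv.in
```

```text
clock: 6.4
ee_pos: [468.3, 15.2, 116.5]
tcp_rot: [3.141, 0.0, 2.965]
contact_force: [-0.5, 1.6, 0.0]
gripper_width: 39.8
gripper_force: 0.3
clock: 6.9
ee_pos: [468.2, 3.4, 116.3]
tcp_rot: [3.141, 0.001, 3.067]
contact_force: [1.9, 5.2, 2.6]
gripper_width: 40.0
gripper_force: 2.4
clock: 7.3
ee_pos: [468.8, -6.4, 116.2]
tcp_rot: [3.141, 0.001, -3.137]
contact_force: [2.6, 4.2, 1.4]
gripper_width: 39.9
gripper_force: 2.3
```

```bash
cat > chk.py <<'E'
from bench import robot
s=robot.observe();f=s["gripper_force"];print(round(s["clock"],2),s["ee_pos"].round(1),s["tcp_rot"][2].round(3),"F",s["contact_force"].round(1),"g",round(f,2))
import sys;sys.exit(not 1<f<6)
E
echo '[[[-0.2, -2.1, 0, 0, 0, -0.018], [-0.2, -2.1, 0, 0, 0, -0.018], [-0.2, -2.1, 0, 0, 0, -0.018]]]' > mv.in && python3 drive.py mv.in >/dev/null; python3 chk.py && 
echo '[[[-0.2, -2.1, 0, 0, 0, -0.018], [-0.2, -2.1, 0, 0, 0, -0.018], [-0.2, -2.1, 0, 0, 0, -0.018]]]' > mv.in && python3 drive.py mv.in >/dev/null; python3 chk.py &&
echo '[[[-0.2, -2.1, 0, 0, 0, -0.018], [-0.2, -2.1, 0, 0, 0, -0.018], [-0.2, -2.1, 0, 0, 0, -0.018]]]' > mv.in && python3 drive.py mv.in >/dev/null; python3 chk.py &&
echo '[[[-0.2, -2.1, 0, 0, 0, -0.018], [-0.2, -2.1, 0, 0, 0, -0.018], [-0.2, -2.1, 0, 0, 0, -0.018]]]' > mv.in && python3 drive.py mv.in >/dev/null; python3 chk.py
```

```text
7.6 [469.5 -12.7 116.1] -3.083 F [2.8 4.6 1.6] g 2.16
7.9 [470.4 -18.9 116. ] -3.029 F [2.2 5.  0.4] g 2.13
8.2 [471.6 -25.1 116. ] -2.975 F [2.  3.8 0.3] g 1.96
8.5 [473.2 -31.1 115.9] -2.921 F [1.8 4.8 0.6] g 2.06
```

```bash

echo '[[[-0.2, -2.1, 0, 0, 0, -0.018], [-0.2, -2.1, 0, 0, 0, -0.018], [-0.2, -2.1, 0, 0, 0, -0.018]]]' > mv.in && python3 drive.py mv.in >/dev/null; python3 chk.py && 
echo '[[[-0.2, -2.1, 0, 0, 0, -0.018], [-0.2, -2.1, 0, 0, 0, -0.018], [-0.2, -2.1, 0, 0, 0, -0.018]]]' > mv.in && python3 drive.py mv.in >/dev/null; python3 chk.py &&
echo '[[[-0.2, -2.1, 0, 0, 0, -0.018], [-0.2, -2.1, 0, 0, 0, -0.018], [-0.2, -2.1, 0, 0, 0, -0.018]]]' > mv.in && python3 drive.py mv.in >/dev/null; python3 chk.py &&
echo '[[[-0.2, -2.1, 0, 0, 0, -0.018], [-0.2, -2.1, 0, 0, 0, -0.018], [-0.2, -2.1, 0, 0, 0, -0.018]]]' > mv.in && python3 drive.py mv.in >/dev/null; python3 chk.py
```

```text
8.8 [475.2 -37.1 115.9] -2.867 F [1.9 4.5 0.5] g 2.09
9.1 [477.5 -42.9 115.9] -2.813 F [1.9 4.7 0.7] g 2.0
9.4 [480.1 -48.6 115.9] -2.759 F [1.2 4.8 0.8] g 1.91
9.7 [483.2 -54.2 115.9] -2.705 F [ 0.2  4.6 -0.5] g 1.9
```

```bash

echo '[[[-0.2, -2.1, 0, 0, 0, -0.018], [-0.2, -2.1, 0, 0, 0, -0.018], [-0.2, -2.1, 0, 0, 0, -0.018]]]' > mv.in && python3 drive.py mv.in >/dev/null; python3 chk.py && 
echo '[[[-0.2, -2.1, 0, 0, 0, -0.018], [-0.2, -2.1, 0, 0, 0, -0.018], [-0.2, -2.1, 0, 0, 0, -0.018]]]' > mv.in && python3 drive.py mv.in >/dev/null; python3 chk.py &&
echo '[[[-0.2, -2.1, 0, 0, 0, -0.018], [-0.2, -2.1, 0, 0, 0, -0.018], [-0.2, -2.1, 0, 0, 0, -0.018]]]' > mv.in && python3 drive.py mv.in >/dev/null; python3 chk.py &&
echo '[[[-0.2, -2.1, 0, 0, 0, -0.018], [-0.2, -2.1, 0, 0, 0, -0.018], [-0.2, -2.1, 0, 0, 0, -0.018]]]' > mv.in && python3 drive.py mv.in >/dev/null; python3 chk.py
```

```text
10.0 [486.6 -60.1 116.1] -2.651 F [ 0.3  0.5 -0.6] g 0.0
10.0 [486.6 -60.1 116.1] -2.651 F [ 0.3  0.5 -0.6] g 0.0
10.0 [486.6 -60.1 116.1] -2.651 F [ 0.3  0.5 -0.6] g 0.0
10.0 [486.6 -60.1 116.1] -2.651 F [ 0.3  0.5 -0.6] g 0.0
```

The contact force vanished at about 0.6 rad of turn, so the table has pulled ahead into the stop. I'll wait, lift straight out, and turn the tool.

```bash

echo '[[[0, 0, 0, 0, 0, 0], [0, 0, 0, 0, 0, 0], [0, 0, -5, 0, 0, 0], [0, 0, -10, 0, 0, 0]]]' > mv.in && python3 drive.py mv.in
echo '[[[0, 0, -25, 0, 0, 0], [0, 0, -35, 0, 0, 0], [0, 0, -35, 0, 0, 0], [0, 0, -20, 0, 0, 0]]]' > mv.in && python3 drive.py mv.in 85 >/dev/null
echo '[[[0, 0, 0, 0, 0, -0.14], [0, 0, 0, 0, 0, -0.14], [0, 0, 0, 0, 0, -0.14], [0, 0, 0, 0, 0, -0.14], [0, 0, 0, 0, 0, -0.14]]]' > mv.in && python3 drive.py mv.in >/dev/null
echo '[[[0, 0, 0, 0, 0, -0.14], [0, 0, 0, 0, 0, -0.14], [0, 0, 0, 0, 0, 0]]]' > mv.in && python3 drive.py mv.in >/dev/null
python3 -c "
from h import *
delta([486.6,-240.5,240],-1.67)"
```

```text
clock: 10.4
ee_pos: [486.2, -59.5, 131.2]
tcp_rot: [3.141, -0.001, -2.652]
contact_force: [0.1, 0.1, -0.3]
gripper_width: 40.0
gripper_force: 0.0
t 11.6 pos [486.7 -59.5 247. ] rpy [-3.141  0.    -1.67 ] F [ 0.   0.3 -0.8] w 85.0
delta tool [180.1 -17.8   7. ] [-0.001  0.    -0.   ]
```

```bash

echo '[[[36, -3.6, 0, 0, 0, 0], [36, -3.6, 0, 0, 0, 0], [36, -3.6, 0, 0, 0, 0], [36, -3.6, 0, 0, 0, 0], [36, -3.6, 0, 0, 0, 0]]]' > mv.in && python3 drive.py mv.in>/dev/null
python3 -c "
from h import *
delta([486.6,-240.5,101],-1.67)
a=robot.snapshot('side');b=robot.snapshot('top')
cv2.imwrite('pics/s2.png',a[:,:,::-1]);cv2.imwrite('pics/t2.png',b[:,:,::-1])
A=cv2.resize(a[200:350,220:420,::-1],None,fx=4,fy=4,interpolation=2)[:, :]
B=cv2.resize(b[165:290,245:445,::-1],None,fx=4,fy=4,interpolation=2)
cv2.imwrite('pics/A2.png',A);cv2.imwrite('pics/B2.png',B)"
```

```text
t 12.1 pos [ 486.3 -241.9  246.8] rpy [-3.141 -0.    -1.677] F [1.1 0.1 0.7] w 84.7
delta tool [-1.400e+00 -1.000e-01  1.458e+02] [-0.001 -0.    -0.007]
```

View pics/A2.png

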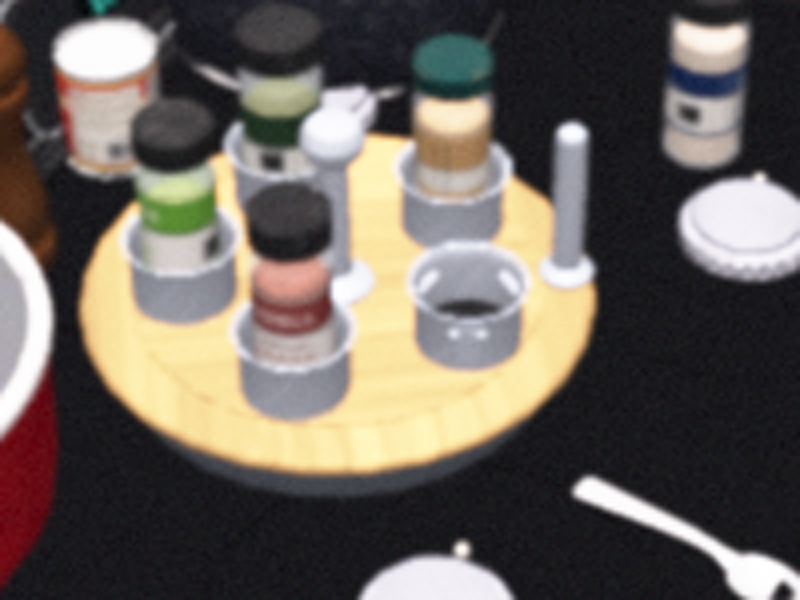

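View pics/B2.png

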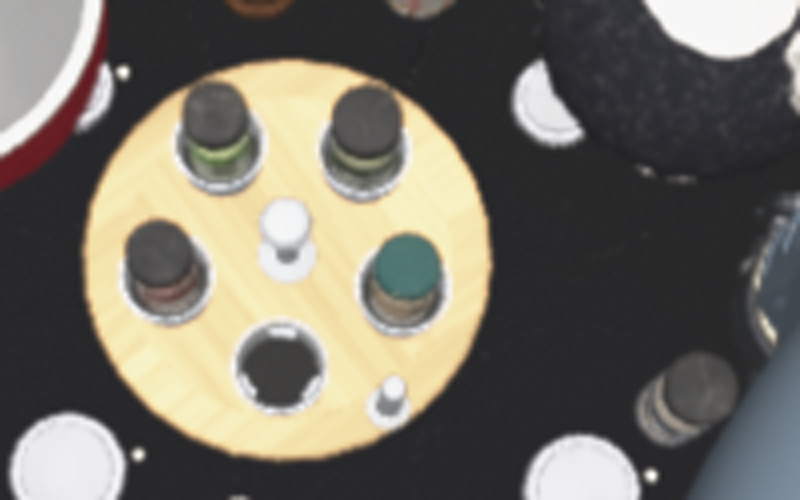

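Both views show the post and empty cup have moved round. Rim centre is at A2 (468,285) / B2 (280,366), and post top at A2 (572,131) / B2 (394,382).

```bash
python3 - <<'E'
from h import *
S=lambda x,y:(220+x/4-.375,200+y/4-.375); T=lambda x,y:(245+x/4-.375,165+y/4-.375)
ax=np.array([585.5,7.9])
for n,s,t,z in [("post",(572,131),(394,382),138),("rim",(468,285),(280,366),83),("mouth inner",(468,285),(280,369),83)]:
    p,e=tri(S(*s),T(*t));print(n,p.round(1),round(e,1),plane("top",T(*t),z).round(1),"r",np.hypot(*(p[:2]-ax)).round(1),np.degrees(np.arctan2(*(p[:2]-ax)[::-1])).round(1)%360)
b=cv2.imread("pics/t2.png");hsv=cv2.cvtColor(b,cv2.COLOR_BGR2HSV)
m=cv2.inRange(hsv,(12,50,120),(32,200,255));m[:170]=0;m[290:]=0;m[:,:255]=0;m[:,380:]=0
c=max(cv2.findContours(m,0,2)[0],key=cv2.contourArea)
P=np.array([plane("top",p[0],46)[:2] for p in cv2.convexHull(c)],np.float32);print(cv2.fitEllipse(P))
# black cushion disc of the empty cup, top view -> plane z=50; grey rim hole
g=cv2.cvtColor(b,cv2.COLOR_BGR2GRAY)[240:275,300:332]
g=cv2.inRange(g,0,75);n,l,st,ce=cv2.connectedComponentsWithStats(g)
i=l[256-240,314-300];print(st[i],ce[i]+[300,240],plane("top",ce[i]+[300,240],50).round(1),plane("top",ce[i]+[300,240],83).round(1))
E
```

```text
post [488.7 -55.5 136.1] 2.0 [489.4 -55.1 138. ] r 115.7 213.2
rim [509.5  13.1  79.4] 0.9 [508.5  12.9  83. ] r 76.2 176.1
mouth inner [508.3  13.4  79.8] 2.7 [506.6  12.9  83. ] r 77.4 175.9
((585.5537109375, 7.962769985198975), (263.3415832519531, 264.2894287109375), 51.62314987182617)
[  6  10  18  16 203] [314.48768473 257.12807882] [510.8  13.6  50. ] [506.   13.3  83. ]
```

The turn is about 0.74 rad and the cup centre about (507.6, 12.7), consistent with its 78 mm radius. Now the jar.

```bash

echo '[[[-1.4, 0, 30, 0, 0, 0.007], [0, 0, 35, 0, 0, 0], [0, 0, 35, 0, 0, 0], [0, 0, 30, 0, 0, 0], [0, 0, 16, 0, 0, 0]]]' > mv.in && python3 drive.py mv.in
echo '[[[0, 0, 0, 0, 0, 0], [0, 0, 0, 0, 0, 0], [0, 0, 0, 0, 0, 0], [0, 0, 0, 0, 0, 0], [0, 0, 0, 0, 0, 0]]]' > mv.in && python3 drive.py mv.in 38
python3 -c "
from h import *
delta([486.6,-240.5,101],-1.67)"
```

```text
clock: 12.7
ee_pos: [485.4, -237.8, 98.1]
tcp_rot: [3.139, 0.001, -1.683]
contact_force: [0.8, 0.2, 0.0]
gripper_width: 85.0
gripper_force: 0.0
clock: 13.2
ee_pos: [487.5, -239.3, 101.8]
tcp_rot: [-3.139, -0.001, -1.68]
contact_force: [-1.3, 0.4, 6.7]
gripper_width: 43.1
gripper_force: 61.0
t 13.2 pos [ 487.5 -239.3  101.8] rpy [-3.139e+00 -1.000e-03 -1.680e+00] F [-1.3  0.4  6.7] w 43.1
delta tool [1.2 0.7 0.8] [-0.003 -0.001 -0.01 ]
```

```bash

echo '[[[0, 0, -20, 0, 0, 0], [0, 0, -40, 0, 0, 0], [0, 0, -45, 0, 0, 0], [0, 0, -45, 0, 0, 0], [0, 0, -25, 0, 0, 0]]]' > mv.in && python3 drive.py mv.in
echo '[[[0, 0, 0, 0, 0, 0]]]' > mv.in && python3 drive.py mv.in>/dev/null
python3 -c "
from h import *
delta([507.6,12.7,275],-1.67)"
```

```text
clock: 13.7
ee_pos: [487.3, -239.3, 279.7]
tcp_rot: [-3.137, -0.002, -1.68]
contact_force: [0.5, -0.1, -1.6]
gripper_width: 42.9
gripper_force: 61.2
t 13.8 pos [ 488.  -239.7  279.8] rpy [-3.134e+00 -2.000e-03 -1.680e+00] F [ 1.3 -0.6 -1.7] w 43.2
delta tool [-253.1    8.     4.2] [-0.007 -0.002 -0.01 ]
```

```bash

echo '[[[-30, 1.3, 0, -0.007, 0, -0.01], [-45, 1.3, 0, 0, 0, 0], [-45, 1.3, 0, 0, 0, 0], [-45, 1.3, 0, 0, 0, 0], [-45, 1.3, 0, 0, 0, 0]]]' > mv.in && python3 drive.py mv.in>/dev/null
echo '[[[-30, 1, 0, 0, 0, 0], [-13, 0.5, 0, 0, 0, 0], [0, 0, 0, 0, 0, 0], [0, 0, 0, 0, 0, 0]]]' > mv.in && python3 drive.py mv.in>/dev/null
python3 -c "
from h import *
delta([507.6,12.7,190],-1.67)
a=robot.snapshot('side');cv2.imwrite('pics/A3.png',cv2.resize(a[160:310,250:400,::-1],None,fx=4,fy=4,interpolation=2))
for P in([507.6,12.7,275-101.8],[507.6,12.7,275-101.8+90],[507.6,12.7,83]): print((proj('side',[P])-[250,160])*4)"
```

```text
t 14.7 pos [503.6  13.1 274.9] rpy [ 3.134 -0.    -1.669] F [ 0.5 -0.4 -0.2] w 43.1
delta tool [-0.  -4.7 84.9] [ 0.008 -0.     0.001]
[[353.35124562 291.54502851]]
[[355.70749957 130.17668346]]
[[351.20239194 438.70953956]]
```

View pics/A3.png

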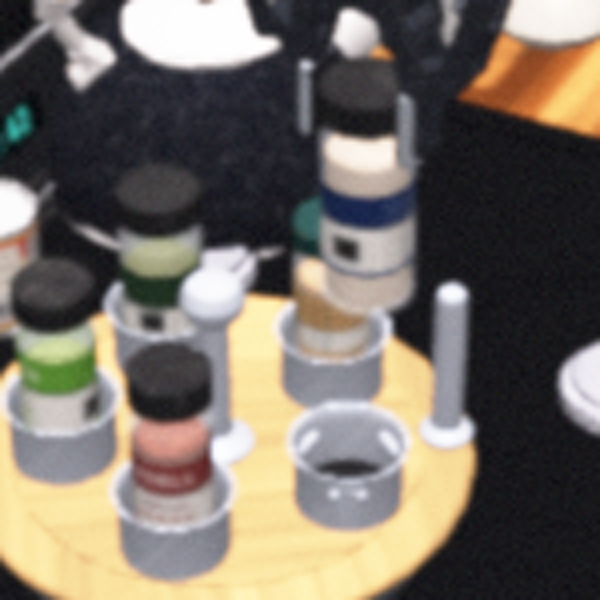

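The jar base is near (368,292), above the cup mouth at (350,435), but its left edge leans from 316 at the top to 326 at the bottom. I'll measure that tilt from the silhouette edges.

```bash
echo '[[[0, -2.3, 0, 0.008, 0, 0], [0, -2.3, 0, 0, 0, 0], [0, 0, 0, 0, 0, 0], [0, 0, 0, 0, 0, 0]]]' > mv.in && python3 drive.py mv.in>/dev/null
cat > tilt.py <<'E'
from h import *
s=robot.observe();e=s["ee_pos"];print(round(s["clock"],2),e.round(1),s["tcp_rot"].round(3))
im=robot.snapshot('side');g=cv2.GaussianBlur(im.astype(np.float32),(0,0),.7)
L=[];Rr=[]
top=proj('side',[[e[0],e[1],e[2]-25]])[0];bot=proj('side',[[e[0],e[1],e[2]-92]])[0]
for v in range(int(top[1]),int(bot[1])):
    uc=top[0]+4
    row=np.abs(np.diff(g[v],axis=0)).sum(1)
    for lst,a,b in((L,uc-18,uc-6),(Rr,uc+5,uc+17)):
        a,b=int(a),int(b);w=row[a:b]**2
        if row[a:b].max()<25: continue
        k=a+w.argmax();ww=row[k-1:k+2];lst.append((v,k-1+(ww*np.arange(3)).sum()/ww.sum()+.5))
def rob(l):
    l=np.array(l);
    for _ in range(4):
        p=np.polyfit(l[:,0],l[:,1],1);r=abs(np.polyval(p,l[:,0])-l[:,1]);l=l[r<max(1.,1.5*r.std())]
    return p,len(l)
pl,nl=rob(L);pr,nr=rob(Rr);print("edges",pl,nl,pr,nr)
# expected for an upright cylinder at the TCP
o=ray('side',(0,0))[0];d=e[:2]-o[:2];n=np.array([-d[1],d[0]])/np.hypot(*d)
def exp(t=(0,0),off=(0,0)):
    out=[]
    for sg in(1,-1):
        q=[]
        for h in(-25,-92):
            c=e[:2]+np.array(off)+np.array(t)*h
            q.append(proj('side',[[*(c+sg*22.2*n),e[2]+h]])[0])
        out.append(q)
    return sorted(out,key=lambda q:q[0][0])
def mid(q,v):  # centre line u at row v
    return np.mean([np.interp(v,[a[1],b[1]],[a[0],b[0]]) for a,b in q])
vs=[top[1]+3,bot[1]-3]
obs=[(np.polyval(pl,v)+np.polyval(pr,v))/2 for v in vs]
wid=[np.polyval(pr,v)-np.polyval(pl,v) for v in vs]
for nm,a in(("upright",{}),("tilt y.05",dict(t=(0,.05))),("tilt x.05",dict(t=(.05,0))),("off y2",dict(off=(0,2))),("off x2",dict(off=(2,0)))): print(nm,[round(mid(exp(**a),v),2) for v in vs])
print("observed",np.round(obs,2),"width",np.round(wid,1),"expected width",exp()[1][0][0]-exp()[0][0][0])
cv2.imwrite('pics/tl.png',im[:,:,::-1])
E
python3 tilt.py
```

```text
15.15 [508.4  12.6 275.2] [-3.141  0.    -1.67 ]
edges [-7.29504808e-02  3.42631856e+02] 13 [-2.25140478e-02  3.55673588e+02] 28
upright [np.float64(338.44), np.float64(338.1)]
tilt y.05 [np.float64(338.84), np.float64(339.14)]
tilt x.05 [np.float64(339.21), np.float64(340.13)]
off y2 [np.float64(337.95), np.float64(337.63)]
off x2 [np.float64(337.45), np.float64(337.14)]
observed [339.53 338.39] width [23.2 24.4] expected width 24.667101710412453
```

```bash
python3 - <<'E'
from h import *
im=cv2.imread('pics/tl.png').astype(int).sum(2)
for v in range(176,240,3): print(v,im[v,322:358])
E
```

```text
176 [292 437 471 371 193 114 111 136 167 194 193 186 183 184 177 184 176 193
 198 201 211 214 198 187 145 119 107 101 100 122 122 156 154 167 157 153]
179 [290 371 359 242 139 124 160 178 180 193 181 180 181 176 177 181 177 174
 184 203 211 229 227 222 176 134 111 119 101 105 119 115 124 102 100  90]
182 [286 373 352 257 125 100 124 156 165 186 171 179 172 170 177 166 183 192
 187 188 202 193 199 187 219 263 270 210 135 111 111  90 101 100 109 103]
185 [282 382 358 249 127  67  79  76  92  97 105 139 133 161 167 176 188 201
 196 190 192 163 164 165 193 330 428 412 342 221 124 107 105 106 121 109]
188 [288 377 356 236 124  88  70  78  86  76  73  79  74  79  76  84  89  85
  75  84  99  89  90  83 168 324 413 404 319 199 102  93 104 109 107  96]
191 [212 302 308 225 135 173 242 256 229 185 163 124  87  98  89  87  95  76
  91  99  99 108 108 127 182 339 412 401 317 208 132 113 114 106 106 103]
194 [108 112 112  93 158 265 432 591 679 709 702 701 685 668 637 607 572 558
 554 564 578 619 662 663 531 411 423 405 312 207 135 123 128 128 135  99]
197 [125 123  98  97 136 244 405 573 678 71
[... 1521 characters left out ...]
09 408 422 426 441 435
 420 430 419 420 421 427 441 466 454 407 306 174  87  74  75  71  71  63]
230 [139 296 420 520 601 624 627 570 514 497 517 517 533 537 535 550 549 542
 543 531 539 527 523 526 506 492 490 479 373 196  88  81  76  75  61  72]
233 [162 250 322 349 390 450 495 553 574 557 542 527 537 532 537 545 543 539
 534 527 520 520 517 517 498 488 440 331 206 120  63  75  70  66  77  91]
236 [692 584 394 339 347 347 345 358 396 424 464 495 527 567 579 576 556 544
 552 560 569 590 562 434 276 174 121  78  79  75  77  70  73  77  69 106]
239 [512 410 352 354 349 341 333 337 349 342 342 359 369 365 367 370 365 346
 351 383 424 486 553 593 572 407 181  86  68  76  76  66  66  73  81 115]
```

The right edge is vertical and the centre line matches the TCP, so the jar is upright in the jaws. Descending.

```bash
echo '[[[0, 0.5, 20, 0, 0, 0], [0, 0.3, 30, 0, 0, 0], [0, 0, 20, 0, 0, 0], [0, 0, 13, 0, 0, 0], [0, 0, 0, 0, 0, 0]]]' > mv.in && python3 drive.py mv.in>/dev/null
echo '[[[0, 0, 0, 0, 0, 0]]]' > mv.in && python3 drive.py mv.in >/dev/null
python3 -c "
from h import *
delta([507.6,12.7,180],-1.67)"
```

```text
t 15.8 pos [507.7  13.2 192.5] rpy [-3.141  0.    -1.669] F [-0.4 -0.4 -1.9] w 42.9
delta tool [ 0.5  0.  12.5] [-0.001  0.     0.001]
```

```bash
echo '[[[0.5, 0, 4, 0, 0, 0], [0, 0, 4, 0, 0, 0], [0, 0, 4, 0, 0, 0], [0, 0, 0, 0, 0, 0]]]' > mv.in && python3 drive.py mv.in
echo '[[[0, 0, 2, 0, 0, 0], [0, 0, 2, 0, 0, 0], [0, 0, 0, 0, 0, 0]]]' > mv.in && python3 drive.py mv.in
```

```text
clock: 16.2
ee_pos: [507.3, 12.7, 179.7]
tcp_rot: [-3.141, 0.0, -1.669]
contact_force: [-0.6, 0.1, -0.9]
gripper_width: 43.2
gripper_force: 61.2
clock: 16.5
ee_pos: [507.5, 12.7, 175.9]
tcp_rot: [-3.141, 0.0, -1.669]
contact_force: [-0.2, 0.8, -1.0]
gripper_width: 42.9
gripper_force: 61.2
```

Below the rim with no contact. Next, the clips, slowly.

```bash
for i in 1; do echo '[[[0, 0, 1.5, 0, 0, 0], [0, 0, 1.5, 0, 0, 0], [0, 0, 0, 0, 0, 0]]]' > mv.in && python3 drive.py mv.in
echo '[[[0, 0, 1.5, 0, 0, 0], [0, 0, 1.5, 0, 0, 0], [0, 0, 0, 0, 0, 0]]]' > mv.in && python3 drive.py mv.in
echo '[[[0, 0, 1.5, 0, 0, 0], [0, 0, 1.5, 0, 0, 0], [0, 0, 0, 0, 0, 0]]]' > mv.in && python3 drive.py mv.in; done | grep -E "ee_pos|force"
```

```text
ee_pos: [508.0, 12.7, 175.0]
contact_force: [-3.8, 1.1, 16.5]
gripper_force: 63.0
ee_pos: [509.8, 13.1, 173.3]
contact_force: [-0.2, 3.5, 23.0]
gripper_force: 64.8
ee_pos: [510.4, 13.5, 171.9]
contact_force: [-4.4, 5.1, 38.5]
gripper_force: 68.3
```

That force is too high for the clips alone, and the tool drifted +x, so I'm off-centre on the cup. I'll back up and check where the rim and arm really are.

```bash
echo '[[[0, 0, -2, 0, 0, 0], [0, 0, -3, 0, 0, 0], [0, 0, -3, 0, 0, 0], [0, 0, -4, 0, 0, 0], [0, 0, 0, 0, 0, 0]]]' > mv.in && python3 drive.py mv.in
python3 - <<'E'
from h import *
s=robot.observe()
print(s["q"].round(3))
a=robot.snapshot('side');cv2.imwrite('pics/A4.png',cv2.resize(a[190:300,280:390,::-1],None,fx=5.4,fy=5.4,interpolation=2))
# rim ellipse prediction for candidates
for P in([507.6,12.7,83],[510,13,83]): print(((proj('side',[P])-[280,190]+.5)*5.4).round(1))
e=s["ee_pos"]; print(((proj('side',[[e[0],e[1],e[2]-101.8],[e[0],e[1],83]])-[280,190]+.5)*5.4).round(1))
# rim fit in t2 (empty): bright grey ring
b=cv2.imread("pics/t2.png");hsv=cv2.cvtColor(b,cv2.COLOR_BGR2HSV)
wood=cv2.inRange(hsv,(12,60,100),(32,200,255))[236:274,298:334]
n,l,st,ce=cv2.connectedComponentsWithStats(255-wood);i=l[257-236,314-298];m=(l==i).astype(np.uint8)
c=max(cv2.findContours(m,0,1)[0],key=cv2.contourArea);el=cv2.fitEllipse(c);print(st[i],el)
p=(el[0][0]+298,el[0][1]+236);print([plane("top",p,z).round(1) for z in(50,66,83)])
E
```

```text
clock: 17.9
ee_pos: [507.5, 12.6, 179.3]
tcp_rot: [-3.141, 0.0, -1.669]
contact_force: [0.3, 1.0, -0.7]
gripper_width: 43.0
gripper_force: 63.5
[ 0.025  0.243 -0.193  1.134  0.    -1.448]
[[314.8 433. ]]
[[308.6 431.5]]
[[315.  444.5]
 [315.2 432.9]]
[  0   0  34  38 591] ((14.877599716186523, 20.728111267089844), (30.832157135009766, 34.47187042236328), 179.67564392089844)
[array([511.9,  17.7,  50. ]), array([509.6,  17.5,  66. ]), array([507. ,  17.3,  83. ])]
```

View pics/A4.png

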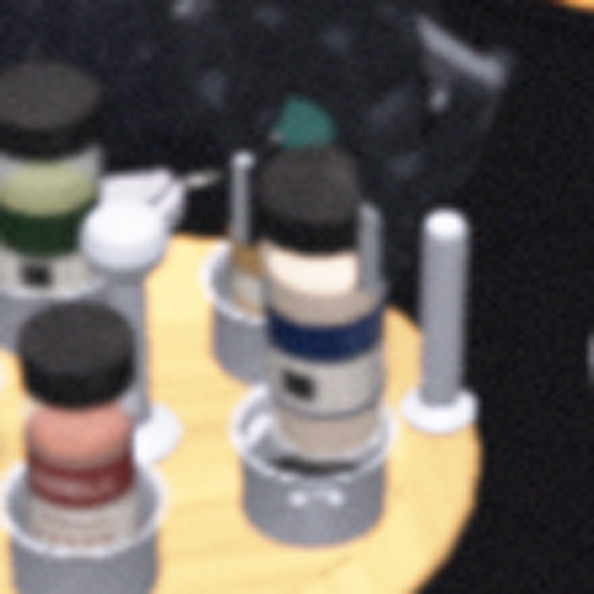

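This picture shows the rim centre at (315,427), where predicted. The jar's base is around (327,427) instead of (315,444), so the base is displaced from the jaws' axis. I'll solve for that shift.

```bash
python3 - <<'E'
from h import *
e=robot.observe()["ee_pos"];B=np.array([e[0],e[1],e[2]-101.8])
f=lambda P:(proj('side',[P])[0]-[280,190]+.5)*5.4
J=np.array([f(B+d)-f(B) for d in np.eye(3)]).T;print(J.round(2))
for sh in([12,-17.5],[8,-10],[12,-8]): print(sh,np.linalg.solve(J[:,:2],sh).round(1))
# clean edges of jar glass/label in the latest side picture, full-res rows
a=robot.snapshot('side');g=a.astype(int).sum(2)
cv2.imwrite('pics/s4.png',a[:,:,::-1])
for v in range(234,282,2): print(v,g[v,322:358])
print(proj('side',[B,B+[0,0,118]]))
# predicted label/base silhouettes of upright jar: base ellipse extents
th=np.linspace(0,2*np.pi,73);c=proj('side',np.c_[B[0]+22.2*np.cos(th),B[1]+22.2*np.sin(th),0*th+B[2]]);print("base ext",c.min(0),c.max(0))
E
```

```text
[[-2.45 -1.23  0.03]
 [-0.82  1.58 -2.09]]
[12, -17.5] [  0.5 -10.8]
[8, -10] [-0.1 -6.4]
[12, -8] [-1.9 -6. ]
234 [385 368 366 289 189 160 215 225 185 121  92  92  77  88  74  88  79  84
  89  85  96  94  87 130 250 366 404 358 235 135  92  98 100 104  96 149]
236 [498 373 337 338 313 325 428 496 530 496 416 306 223 193 159 141 122 122
 121 154 199 239 274 283 331 383 419 357 245 149 104 106  96  99  97 161]
238 [400 354 343 351 351 364 440 550 664 698 705 690 675 651 628 618 602 583
 579 619 663 687 687 600 454 406 408 343 229 124 118  95 127 120  93 168]
240 [361 402 417 409 395 377 397 452 578 679 707 716 718 722 725 727 730 733
 731 731 732 734 724 644 470 403 401 344 238 138 105 100  83  88  85 174]
242 [407 451 508 536 536 510 443 427 458 523 597 645 679 703 716 719 721 724
 726 729 728 719 701 597 444 400 404 385 298 207 104  86  60  75  81 174]
244 [424 445 482 536 548 539 472 421 429 451 475 491 513 557 595 618 628 640
 645 636 629 603 565 520 469 440 418 399 329 214 125  59  80  69  91 178]
246 [549 501 466 472 498 491 433 327 349 427 455 469 489 493 500 503 507 509
 517 5
[... 2058 characters left out ...]
3 449 418 396 381 349 364 376 405 467 524 525 521
 501 518 528 523 530 561 548 505 491 532 592 615 649 666 662 650 634 634]
276 [651 628 535 433 473 547 565 513 430 319 224 207 193 176 196 222 246 257
 266 278 292 267 287 318 414 505 520 494 453 512 612 647 649 641 632 627]
278 [656 644 561 425 386 391 416 467 466 491 561 555 502 442 395 372 379 375
 408 432 493 529 522 475 427 415 387 394 392 502 604 638 642 636 629 633]
280 [667 649 569 427 379 391 409 406 404 413 423 430 466 487 500 486 506 522
 530 533 501 454 408 409 408 400 392 384 403 503 587 613 616 626 625 631]
[[337.85944859 271.90960616]
 [338.57409848 223.35791571]]
base ext [326.60098386 264.71101493] [349.1400532  279.32146757]
```

```bash
python3 - <<'E'
from h import *
th=np.linspace(0,2*np.pi,73)
def ext(x,y,z): 
    c=proj('side',np.c_[x+22.2*np.cos(th),y+22.2*np.sin(th),0*th+z]);return c.min(0).round(1),c.max(0).round(1)
def edges(g,uc,rows,thr,w=18):
    out=[]
    for v in rows:
        r=g[v].astype(float)
        k=[u for u in range(int(uc-w),int(uc+w)) if r[u]>thr]
        if not k: continue
        a,b=k[0],k[-1]
        out.append((v,round(a-(r[a]-thr)/(r[a]-r[a-1]),1),round(b+(r[b]-thr)/(r[b]-r[b+1]),1)))
    return out
g0=cv2.imread('pics/side0.png').astype(int).sum(2)
print("orig",edges(g0,396,range(204,246,2),240))
for z in(0,59,90):print(z,ext(486.6,-240.5,z))
print("col",g0[232:250,392:400:3].T)
g1=cv2.imread('pics/tl.png').astype(int).sum(2)
print("held (508.4,12.6,275.2)");
for z in(0,59,90):print(z,ext(508.4,12.6,275.2-101.8+z))
print("right edges",[(v,b) for v,a,b in edges(g1,340,range(196,236,2),240,12)])
print("col tl",g1[226:246,336:346:3].T)
E
```

```text
orig [(204, np.float64(387.9), np.float64(390.2)), (206, np.float64(387.2), np.float64(407.0)), (208, np.float64(387.1), np.float64(407.2)), (210, np.float64(387.0), np.float64(406.9)), (212, np.float64(387.0), np.float64(406.6)), (214, np.float64(387.3), np.float64(406.3)), (216, np.float64(389.1), np.float64(405.4)), (218, np.float64(392.9), np.float64(402.2)), (222, np.float64(385.9), np.float64(405.2)), (224, np.float64(385.6), np.float64(405.5)), (226, np.float64(385.4), np.float64(405.4)), (228, np.float64(385.5), np.float64(405.1)), (230, np.float64(385.9), np.float64(404.6)), (232, np.float64(385.4), np.float64(404.5)), (234, np.float64(385.0), np.float64(404.6)), (236, np.float64(385.1), np.float64(404.6)), (238, np.float64(386.1), np.float64(404.0)), (240, np.float64(388.5), np.float64(401.9)), (244, np.float64(400.8), np.float64(411.8))]
0 (array([384.9, 231.6]), array([404.1, 243.1]))
59 (array([386.4, 210.9]), array([406.1, 222.2]))
90 (array([387.2, 199.6]), array([407.2, 210.8]))
col [[460 428 508 541 544 546 540 525 466 323 149  89  65  81  81  91 172 344]
 [550 466 4
[... 467 characters left out ...]
oat64(348.5)), (208, np.float64(344.1)), (212, np.float64(350.4)), (214, np.float64(351.0)), (216, np.float64(351.0)), (218, np.float64(351.0)), (220, np.float64(350.7)), (222, np.float64(350.5)), (224, np.float64(350.2)), (226, np.float64(350.5)), (228, np.float64(350.7)), (230, np.float64(350.8)), (232, np.float64(350.3)), (234, np.float64(349.0))]
col tl [[496 422 466 527 535 548 545 537 546 574 579 490 408 367 356 377 435 518
  562 561]
 [532 435 423 505 542 555 547 539 545 544 544 481 399 346 367 422 487 529
  532 521]
 [523 419 463 518 539 534 546 520 521 545 569 520 465 424 417 420 438 436
  436 432]
 [426 427 496 514 526 504 511 517 509 483 434 490 548 593 589 571 551 551
  586 641]]
```

The edge analysis shows the jar sits about 1.5 mm off in −y in the jaws (grasp offset), and it slipped up about 4 mm in the press. I'll shift to compensate and retry gently.

```bash
(echo '[[[-1.5, -0.8, 2, 0, 0, 0], [0, 0, 2, 0, 0, 0], [0, 0, 2, 0, 0, 0], [0, 0, 0, 0, 0, 0]]]' > mv.in && python3 drive.py mv.in
echo '[[[0, 0, 1, 0, 0, 0], [0, 0, 1, 0, 0, 0], [0, 0, 0, 0, 0, 0]]]' > mv.in && python3 drive.py mv.in) | grep -E "ee_pos|force"
```

```text
ee_pos: [508.5, 14.2, 173.3]
contact_force: [-1.5, -0.8, 3.8]
gripper_force: 64.0
ee_pos: [508.7, 14.5, 172.8]
contact_force: [-5.3, 3.2, 18.9]
gripper_force: 66.2
```

```bash
(echo '[[[0, 0.8, 0, 0, 0, 0], [0, 0.8, 0, 0, 0, 0], [0, 0, 0, 0, 0, 0]]]' > mv.in && python3 drive.py mv.in
echo '[[[-0.8, 0, 0, 0, 0, 0], [-0.8, 0, 0, 0, 0, 0], [0, 0, 0, 0, 0, 0]]]' > mv.in && python3 drive.py mv.in) | grep -E "ee_pos|force"; python3 -c "
from h import *
delta([508,14,170],-1.67); print(robot.observe()['torque'])"
```

```text
ee_pos: [508.1, 14.5, 172.9]
contact_force: [-0.3, 0.8, 14.2]
gripper_force: 65.0
ee_pos: [508.2, 15.7, 172.7]
contact_force: [-0.7, -1.0, 13.3]
gripper_force: 64.9
t 19.3 pos [508.2  15.7 172.7] rpy [-3.137 -0.    -1.669] F [-0.7 -1.  13.3] w 43.1
delta tool [1.7 0.1 2.7] [-0.004 -0.     0.001]
[-0.50421275  0.4286159   0.01742746]
```

Lateral forces are nearly gone, so the jar is centred. Pressing on in small steps.

```bash
(echo '[[[0.5, 0, 1, 0, 0, 0], [0, 0, 0, 0, 0, 0]]]' > mv.in && python3 drive.py mv.in
echo '[[[0, 0, 1, 0, 0, 0], [0, 0, 0, 0, 0, 0]]]' > mv.in && python3 drive.py mv.in) | grep -E "ee_pos|force"
```

```text
ee_pos: [508.3, 15.5, 172.6]
contact_force: [-4.2, 1.3, 21.7]
gripper_force: 66.4
ee_pos: [508.4, 15.7, 172.3]
contact_force: [-5.2, 3.0, 28.9]
gripper_force: 67.4
```

```bash
cat > ft.py <<'E'
from bench import robot
import numpy as np
s=robot.observe();F=s["contact_force"];T=s["torque"]
print(round(s["clock"],2),s["ee_pos"].round(1),s["tcp_rot"].round(3),"F",F.round(1),"T",np.round(T,2),"r(mm)", (np.array([(-T[1]-.097*F[0]),(T[0]-.097*F[1])])/F[2]*1000).round(0),"tau",s["tau"].round(1))
E
python3 ft.py; echo '[[[0, 0, -2, 0, 0, 0], [0, 0, -3, 0, 0, 0], [0, 0, -3, 0, 0, 0], [0, 0, 0, 0, 0, 0], [0, 0, 0, 0, 0, 0]]]' > mv.in && python3 drive.py mv.in>/dev/null; python3 ft.py;echo '[[[0, 0, 0, 0, 0, 0]]]' > mv.in && python3 drive.py mv.in>/dev/null; python3 ft.py
```

```text
19.7 [508.4  15.7 172.3] [-3.136e+00  1.000e-03 -1.669e+00] F [-5.2  3.  28.9] T [ 0.04  1.63 -0.09] r(mm) [-39.  -9.] tau [ -1.3 -38.2  25.   -2.7  -0.3  -0.1]
20.2 [506.8  15.3 176.8] [-3.141  0.    -1.669] F [-0.2 -0.  -0.8] T [-0.05  0.08  0.01] r(mm) [77. 63.] tau [  0.  -53.2  33.3   0.   -0.   -0. ]
20.3 [506.8  15.3 176.8] [-3.142  0.    -1.669] F [ 0.  -0.3 -0.8] T [0.03 0.02 0.01] r(mm) [ 30. -71.] tau [  0.  -53.   33.2  -0.   -0.   -0. ]
```

Torque data are ambiguous, so I'll find the cup's centre by touch: feel for its wall sideways with the jar base inside the mouth.

```bash
cat > p.py <<'E'
from bench import robot
s=robot.observe();print(round(s["clock"],2),s["ee_pos"].round(1),"F",s["contact_force"].round(1),"T",s["torque"].round(2))
E
echo '[[[0, 0, 1.8, 0, 0, 0], [0, 0, 0, 0, 0, 0]]]' > mv.in && python3 drive.py mv.in>/dev/null; python3 p.py
echo '[[[0, -1, 0, 0, 0, 0], [0, -1, 0, 0, 0, 0]]]' > mv.in && python3 drive.py mv.in>/dev/null; python3 p.py
echo '[[[0, -1, 0, 0, 0, 0], [0, -1, 0, 0, 0, 0]]]' > mv.in && python3 drive.py mv.in>/dev/null; python3 p.py
echo '[[[0, -1, 0, 0, 0, 0]]]' > mv.in && python3 drive.py mv.in>/dev/null; python3 p.py
echo '[[[0, -1, 0, 0, 0, 0]]]' > mv.in && python3 drive.py mv.in>/dev/null; python3 p.py
```

```text
20.5 [506.8  15.3 175. ] F [ 0.5 -0.1 -1.3] T [-0.02 -0.    0.  ]
20.7 [509.1  15.1 175.4] F [ 0.8 -1.2 -1.3] T [ 0.03 -0.02 -0.02]
20.9 [511.1  14.9 175.4] F [-0.3 -0.5 -1.5] T [-0.   -0.02 -0.08]
21.0 [512.1  14.8 175.4] F [-1.   0.3 -0.8] T [0.06 0.   0.04]
21.1 [513.1  14.7 175.4] F [ 0.2 -0.8 -0.9] T [ 0.06  0.   -0.02]
```

```bash

echo '[[[0, -1, 0, 0, 0, 0], [0, 0, 0, 0, 0, 0]]]' > mv.in && python3 drive.py mv.in>/dev/null; python3 p.py
echo '[[[0, -1, 0, 0, 0, 0], [0, 0, 0, 0, 0, 0]]]' > mv.in && python3 drive.py mv.in>/dev/null; python3 p.py
echo '[[[0, -1, 0, 0, 0, 0], [0, 0, 0, 0, 0, 0]]]' > mv.in && python3 drive.py mv.in>/dev/null; python3 p.py
```

```text
21.3 [514.1  14.6 175.4] F [-0.2  0.7 -0.7] T [-0.01 -0.01 -0.01]
21.5 [515.1  14.5 175.4] F [ 0.1 -0.5 -0.1] T [ 0.02  0.02 -0.02]
21.7 [516.1  14.4 175.4] F [-0.9  0.4 -1.1] T [-0.03 -0.09 -0.01]
```

```bash

echo '[[[0, -1, 0, 0, 0, 0], [0, 0, 0, 0, 0, 0]]]' > mv.in && python3 drive.py mv.in>/dev/null; python3 p.py
echo '[[[0, -1, 0, 0, 0, 0], [0, 0, 0, 0, 0, 0]]]' > mv.in && python3 drive.py mv.in>/dev/null; python3 p.py
```

```text
21.9 [516.7  14.4 175.3] F [-1.7  1.   0.5] T [ 0.17  0.5  -0.05]
22.1 [517.1  14.4 175.2] F [-4.5  0.3  3. ] T [ 0.29  1.39 -0.1 ]
```

```bash

echo '[[[0, 4, 0, 0, 0, 0], [0, 4, 0, 0, 0, 0], [0, 3, 0, 0, 0, 0], [0, 0, 0, 0, 0, 0]]]' > mv.in && python3 drive.py mv.in>/dev/null; python3 p.py
echo '[[[0, 1, 0, 0, 0, 0], [0, 0, 0, 0, 0, 0]]]' > mv.in && python3 drive.py mv.in>/dev/null; python3 p.py
echo '[[[0, 1, 0, 0, 0, 0], [0, 0, 0, 0, 0, 0]]]' > mv.in && python3 drive.py mv.in>/dev/null; python3 p.py
```

```text
22.5 [506.7  15.3 175.5] F [ 0.7 -0.2 -1.1] T [-0.02 -0.01 -0.05]
22.7 [506.1  15.4 175.5] F [ 0.4 -0.2 -1. ] T [-0.02 -0.05  0.03]
22.9 [505.6  15.5 175.5] F [ 1.6 -0.4 -1.7] T [-0.07 -0.75  0.05]
```

X limits are 506.0 and 516.6, so the centre is 511.3. Next, y.

```bash

echo '[[[0, -3, 0, 0, 0, 0], [0, -3, 0, 0, 0, 0], [-1, 0, 0, 0, 0, 0], [-1, 0, 0, 0, 0, 0], [0, 0, 0, 0, 0, 0]]]' > mv.in && python3 drive.py mv.in>/dev/null; python3 p.py
echo '[[[-1, 0, 0, 0, 0, 0], [0, 0, 0, 0, 0, 0]]]' > mv.in && python3 drive.py mv.in>/dev/null; python3 p.py
echo '[[[-1, 0, 0, 0, 0, 0], [0, 0, 0, 0, 0, 0]]]' > mv.in && python3 drive.py mv.in>/dev/null; python3 p.py
```

```text
23.4 [511.1  17.1 175.3] F [-0.2  0.2 -1.2] T [-0.03  0.04  0.04]
23.6 [511.2  18.  175.4] F [-0.7 -0.2 -1. ] T [-0.02  0.   -0.03]
23.8 [511.4  19.  175.4] F [ 0.5 -0.2 -0.8] T [-0.02  0.    0.05]
```

```bash

echo '[[[-1, 0, 0, 0, 0, 0], [0, 0, 0, 0, 0, 0]]]' > mv.in && python3 drive.py mv.in>/dev/null; python3 p.py
echo '[[[-1, 0, 0, 0, 0, 0], [0, 0, 0, 0, 0, 0]]]' > mv.in && python3 drive.py mv.in>/dev/null; python3 p.py
```

```text
24.0 [511.5  20.  175.4] F [ 0.2 -0.7 -0.7] T [ 0.   -0.    0.06]
24.2 [511.6  21.  175.4] F [-0.2  0.2 -0.7] T [-0.05 -0.    0.03]
```

```bash

echo '[[[-1, 0, 0, 0, 0, 0], [0, 0, 0, 0, 0, 0]]]' > mv.in && python3 drive.py mv.in>/dev/null; python3 p.py
echo '[[[-1, 0, 0, 0, 0, 0], [0, 0, 0, 0, 0, 0]]]' > mv.in && python3 drive.py mv.in>/dev/null; python3 p.py
```

```text
24.4 [511.7  22.  175.4] F [ 0.2  0.2 -0.1] T [-0.1  -0.01  0.01]
24.6 [511.8  23.  175.4] F [-0.1 -0.7 -1. ] T [-0.06 -0.    0.  ]
```

```bash

echo '[[[-1, 0, 0, 0, 0, 0], [0, 0, 0, 0, 0, 0]]]' > mv.in && python3 drive.py mv.in>/dev/null; python3 p.py
echo '[[[-1, 0, 0, 0, 0, 0], [0, 0, 0, 0, 0, 0]]]' > mv.in && python3 drive.py mv.in>/dev/null; python3 p.py
```

```text
24.8 [511.9  23.7 175.4] F [-0.4 -1.1  0.2] T [-0.5  -0.   -0.02]
25.0 [512.1  24.7 175.5] F [ 0.4 -2.9  0.7] T [-0.83 -0.07  0.01]
```

```bash

echo '[[[4, 0, 0, 0, 0, 0], [4, 0, 0, 0, 0, 0], [3, 0, 0, 0, 0, 0], [0, 0, 0, 0, 0, 0]]]' > mv.in && python3 drive.py mv.in>/dev/null; python3 p.py
echo '[[[1, 0, 0, 0, 0, 0], [0, 0, 0, 0, 0, 0]]]' > mv.in && python3 drive.py mv.in>/dev/null; python3 p.py
echo '[[[1, 0, 0, 0, 0, 0], [0, 0, 0, 0, 0, 0]]]' > mv.in && python3 drive.py mv.in>/dev/null; python3 p.py
echo '[[[1, 0, 0, 0, 0, 0], [0, 0, 0, 0, 0, 0]]]' > mv.in && python3 drive.py mv.in>/dev/null; python3 p.py
```

```text
25.4 [510.8  13.6 175.3] F [-0.4  1.  -0.4] T [ 0.01 -0.03 -0.02]
25.6 [510.8  12.9 175.4] F [ 0.8  0.2 -0.9] T [0.02 0.06 0.02]
25.8 [510.7  12.1 175.4] F [ 0.4  1.1 -0.7] T [ 0.3   0.   -0.04]
26.0 [510.7  11.2 175.5] F [0.7 2.5 0.4] T [ 0.77 -0.03  0.02]
```

Y limits are 12.4 and 23.3. I'll centre at (511.3, 17.9) and press down gently.

```bash

echo '[[[-4, 0, 0, 0, 0, 0], [-3, 0, 0, 0, 0, 0], [0, 0, 0, 0, 0, 0]]]' > mv.in && python3 drive.py mv.in>/dev/null; python3 p.py
echo '[[[0, 0, 1.5, 0, 0, 0], [0, 0, 1.5, 0, 0, 0], [0, 0, 0, 0, 0, 0]]]' > mv.in && python3 drive.py mv.in>/dev/null; python3 p.py
echo '[[[0, 0, 1.5, 0, 0, 0], [0, 0, 1.5, 0, 0, 0], [0, 0, 0, 0, 0, 0]]]' > mv.in && python3 drive.py mv.in>/dev/null; python3 p.py
```

```text
26.3 [511.3  18.2 175.3] F [ 0.1  0.1 -0.5] T [-0.   -0.03 -0.03]
26.6 [511.3  17.7 172.3] F [ 0.8 -0.1 -1.1] T [-0.32 -0.1  -0.02]
26.9 [511.5  17.8 169.4] F [ 0.7 -0.4 -0.8] T [-0.24 -0.32 -0.02]
```

Past the earlier block now. I'll continue with a slight recentre.

```bash

echo '[[[0.8, -0.6, 0, 0, 0, 0], [0, 0, 1.5, 0, 0, 0], [0, 0, 1.5, 0, 0, 0], [0, 0, 0, 0, 0, 0]]]' > mv.in && python3 drive.py mv.in>/dev/null; python3 p.py
echo '[[[0, 0, 1.5, 0, 0, 0], [0, 0, 1.5, 0, 0, 0], [0, 0, 0, 0, 0, 0]]]' > mv.in && python3 drive.py mv.in>/dev/null; python3 p.py
```

```text
27.3 [511.8  17.1 166. ] F [ 1.5  0.3 -1.1] T [ 0.17 -0.29 -0.02]
27.6 [511.8  17.  163. ] F [ 1.7  0.2 -2.8] T [ 0.21 -0.27 -0.01]
```

```bash

echo '[[[-0.4, -0.6, 1, 0, 0, 0], [0, 0, 1, 0, 0, 0], [0, 0, 0, 0, 0, 0]]]' > mv.in && python3 drive.py mv.in>/dev/null; python3 p.py
echo '[[[0, 0, 1, 0, 0, 0], [0, 0, 1, 0, 0, 0], [0, 0, 0, 0, 0, 0]]]' > mv.in && python3 drive.py mv.in>/dev/null; python3 p.py
echo '[[[0, 0, 1, 0, 0, 0], [0, 0, 0, 0, 0, 0]]]' > mv.in && python3 drive.py mv.in>/dev/null; python3 p.py
```

```text
27.9 [512.2  17.4 161.1] F [-0.1  0.6  0.3] T [0.02 0.17 0.01]
28.2 [512.4  17.4 159.2] F [-0.3  0.1 -0.3] T [-0.04  0.27 -0.02]
28.4 [512.4  17.4 158.2] F [-0.8 -0.2  0.3] T [ 0.02  0.2  -0.  ]
```

```bash

echo '[[[0, 0, 1, 0, 0, 0], [0, 0, 1, 0, 0, 0], [0, 0, 0, 0, 0, 0]]]' > mv.in && python3 drive.py mv.in>/dev/null; python3 p.py
echo '[[[0, 0, 1, 0, 0, 0], [0, 0, 1, 0, 0, 0], [0, 0, 0, 0, 0, 0]]]' > mv.in && python3 drive.py mv.in>/dev/null; python3 p.py
```

```text
28.7 [512.4  17.4 156.2] F [-0.9 -0.3 -0.2] T [-0.07  0.18 -0.01]
29.0 [512.4  17.4 154.1] F [-0.9 -0.   0.2] T [-0.12  0.21 -0.  ]
```

```bash

echo '[[[0, 0, 1, 0, 0, 0], [0, 0, 1, 0, 0, 0], [0, 0, 0, 0, 0, 0]]]' > mv.in && python3 drive.py mv.in>/dev/null; python3 p.py
echo '[[[0, 0, 1, 0, 0, 0], [0, 0, 1, 0, 0, 0], [0, 0, 0, 0, 0, 0]]]' > mv.in && python3 drive.py mv.in>/dev/null; python3 p.py
python3 - <<'E'
from h import *
a=robot.snapshot('side');cv2.imwrite('pics/s5.png',a[:,:,::-1])
# cap top of held jar vs neighbours: dark cap columns
g=a.astype(int).sum(2);e=robot.observe()["ee_pos"]
for z in(150,168,175,180):print(z,proj('side',[[510,13,z]])[0].round(1))
print(g[195:290:1,338])
E
```

```text
29.3 [512.4  17.4 152.1] F [-1.5 -1.3 -0.8] T [-0.15  0.2  -0.  ]
29.6 [512.5  17.3 150.5] F [-2.2 -1.7  3.6] T [-0.24  0.48 -0.03]
150 [337.  242.4]
168 [337.1 234.8]
175 [337.1 231.8]
180 [337.2 229.7]
[116 110 106 110 115 104 103 110 103 108 101  86 103 120 150 185 197 179
 147 121 111 106 116  95  93  99 110  96 125 163 257 329 361 393 337 208
 180 203 216 223 240 233 213 205 207 190 197 190 179 128 104  87  80 110
 207 476 691 729 736 736 725 683 591 537 516 504 460 373 202 131 143 130
 149 191 345 512 574 568 575 572 571 562 559 560 592 492 500 526 498 484
 483 480 478 482 487]
```

```bash
python3 - <<'E'
from h import *
from scipy.optimize import brentq
g=cv2.imread('pics/tl.png').astype(int).sum(2)[185:200,334:344].mean(1);n=cv2.imread('pics/s5.png').astype(int).sum(2)[242:256,334:344].mean(1)
f=lambda a,v0:v0+np.interp(400,a[a.argmin():],np.arange(a.argmin(),len(a)))
v1,v2=f(g,185),f(n,242);print(v1,v2)
h=brentq(lambda z:proj('side',[[508.4,34,z]])[0][1]-v1,150,350)-173.4
for P in((508.4,35),(510,35),(510,37)): print(P,"base z",brentq(lambda z:proj('side',[[*P,z]])[0][1]-v2,50,250)-h)
E
echo '[[[0, 0, 1, 0, 0, 0], [0, 0, 0, 0, 0, 0]]]' > mv.in && python3 drive.py mv.in>/dev/null; python3 p.py
```

```text
193.1851556264964 249.7289719626168
(508.4, 35) base z 47.760850600584035
(510, 35) base z 47.176229867178876
(510, 37) base z 48.577237381476806
29.85 [512.5  17.3 149.7] F [-1.7 -0.3  5.8] T [-0.22  0.76 -0.  ]
```

The jar base is measured at about 48–50 mm with 5.8 N, so it is on the cushion. I'll ease the side load, then release.

```bash

echo '[[[0.5, 1, 0, 0, 0, 0], [0.5, 1, 0, 0, 0, 0], [0, 0, 0.5, 0, 0, 0], [0, 0, 0, 0, 0, 0]]]' > mv.in && python3 drive.py mv.in>/dev/null; python3 p.py
echo '[[[0, 0, 0, 0, 0, 0], [0, 0, 0, 0, 0, 0], [0, 0, 0, 0, 0, 0]]]' > mv.in && python3 drive.py mv.in 58; python3 p.py
```

```text
30.25 [511.8  16.8 149.8] F [ 2.1 -1.   7. ] T [ 0.13 -0.56 -0.02]
clock: 30.55
ee_pos: [510.0, 16.6, 148.5]
tcp_rot: [3.141, 0.0, -1.669]
contact_force: [-0.4, 1.5, -0.8]
gripper_width: 57.9
gripper_force: 0.0
30.55 [510.   16.6 148.5] F [-0.4  1.5 -0.8] T [ 0.02 -0.    0.02]
```

```bash

echo '[[[0, 0, -5, 0, 0, 0], [0, 0, -10, 0, 0, 0], [0, 0, -20, 0, 0, 0], [0, 0, -35, 0, 0, 0], [0, 0, -35, 0, 0, 0]]]' > mv.in && python3 drive.py mv.in|grep force
echo '[[[45, 0, -20, 0, 0, 0], [45, 0, 0, 0, 0, 0], [45, 0, 0, 0, 0, 0], [45, 0, 0, 0, 0, 0], [30, 0, 0, 0, 0, 0]]]' > mv.in && python3 drive.py mv.in|grep ee_pos
python3 - <<'E'
from h import *
from scipy.optimize import brentq
a=robot.snapshot('side')[:,:,::-1];b=robot.snapshot('top')[:,:,::-1];cv2.imwrite('pics/s6.png',a);cv2.imwrite('pics/t6.png',b)
hsv=cv2.cvtColor(b,cv2.COLOR_BGR2HSV)
for base in(50,54):
  for X in((508.5,12.5),):
    print(base,"cap top pred top",proj("top",[[*X,base+118]])[0].round(1),"side",proj("side",[[*X,base+118]])[0].round(1))
# cap (dark grey top) in top view, over wood
p=proj("top",[[508.5,12.5,168]])[0].astype(int)
g=b.astype(int).sum(2)
np.set_printoptions(linewidth=250)
print(p);print(g[p[1]-16:p[1]+18:2,p[0]-18:p[0]+19:1])
# post position
wood=cv2.inRange(hsv,(12,50,120),(32,200,255))
t0=cv2.imread('pics/t2.png').astype(int).sum(2)
q=(343,262);print("post diff",np.abs(t0[250:275,330:355]-g[250:275,330:355]).mean())
n=a.astype(int).sum(2)
u=int(proj("side",[[508.5,12.5,150]])[0][0]);print(u,n[215:260,u-4:u+5:4].T)
E
```

```text
contact_force: [1.5, -0.1, 0.8]
gripper_force: 0.0
ee_pos: [489.1, -194.9, 274.8]
50 cap top pred top [314.4 250.7] side [337.9 234.9]
54 cap top pred top [314.3 250.4] side [337.9 233.2]
[314 250]
[[287 516 690 659 655 662 667 669 665 654 650 655 657 654 648 646 664 682 702 710 715 714 703 687 662 625 611 634 647 650 653 653 645 634 629 631 642]
 [302 549 710 653 638 647 656 665 670 669 663 652 653 658 658 652 650 644 630 635 637 645 628 631 625 624 620 618 625 640 647 650 652 649 639 629 630]
 [378 606 687 653 643 636 631 644 660 668 672 668 660 654 658 660 658 652 650 649 646 650 654 654 642 629 625 623 619 619 631 644 648 652 650 644 633]
 [546 635 613 637 645 645 641 635 636 651 664 671 674 667 660 656 661 662 656 649 647 645 646 652 655 652 637 628 626 621 618 623 636 644 649 650 649]
 [569 592 638 638 638 643 649 647 641 632 637 649 665 671 665 638 555 504 481 425 408 425 480 532 608 647 655 648 635 627 627 621 619 628 640 646 650]
 [606 641 646 645 643 640 643 647 651 645 636 626 609 534 370 276 244 241 247 259 250 236 229 232 265 376 556 646 654 643 630 628 626 621 628 646 6
[... 1537 characters left out ...]
50 621 629 636 646 655 656 671 685 643 585 458 394 389 392 381 400 419 402 430 567 606 675 667 631 648 652 655 652 646 654 651]]
post diff 23.3568
337 [[273 271 266 258 222 145 125 131 161 331 549 666 681 634 426 229 187 205 194 195 176 176 192 177 172 173 139 115  83  77  78  99 236 508 693 726 730 728 713 658 579 540 541 526 505]
 [280 284 289 263 204 144 124 141 280 507 641 676 631 440 228 190 182 189 196 184 188 193 202 200 198 193 196 151 101  85  80  93 125 315 598 727 739 741 735 715 662 588 555 543 532]
 [202 191 166 141 135 108 133 200 277 322 349 381 350 262 207 210 220 219 241 235 236 216 194 201 195 195 184 142 106  91  96  89 157 385 631 724 738 742 736 717 655 576 542 537 510]]
```

```bash
python3 - <<'E'
from h import *
b=cv2.imread('pics/t6.png');t=cv2.imread('pics/t2.png')
def locate(src,dst,x,y,w,h):
    r=cv2.matchTemplate(dst[y-6:y+h+6,x-6:x+w+6],src[y:y+h,x:x+w],cv2.TM_CCOEFF_NORMED)
    j=np.unravel_index(r.argmax(),r.shape);return j[1]-6,j[0]-6,r.max().round(3)
# upsample 4x for subpixel
u=lambda im:cv2.resize(im,None,fx=4,fy=4,interpolation=cv2.INTER_CUBIC)
T,B=u(t),u(b)
for nm,(x,y,w,h) in dict(post=(336,255,14,18),teal=(333,222,24,28),red=(274,218,26,30),green=(288,184,24,30)).items():
    print(nm,locate(T,B,4*x,4*y,4*w,4*h))
m=cv2.inRange(cv2.cvtColor(b,cv2.COLOR_BGR2HSV),(0,0,0),(180,60,100))[236:266,300:332]
n,l,st,ce=cv2.connectedComponentsWithStats(m);i=1+st[1:,4].argmax();print(st[i],ce[i]+[300,236])
c=ce[i]+[300,236];print([plane("top",c,z).round(1) for z in(165,168)])
s=robot.observe();print(s["clock"],s["ee_pos"],s["tcp_rot"])
E
```

```text
post (np.int64(6), np.int64(-4), np.float32(0.991))
teal (np.int64(2), np.int64(-5), np.float32(0.992))
red (np.int64(1), np.int64(5), np.float32(0.995))
green (np.int64(-4), np.int64(3), np.float32(0.99))
[  7   7  18  19 265] [315.47169811 251.99245283]
[array([505.9,  10. , 165. ]), array([505.4,  10. , 168. ])]
31.65 [ 489.1837623  -195.65147907  274.47469461] [-3.14015541e+00 -7.44132401e-04 -1.67307304e+00]
```

The table sits within the detent's small free zone: 0.74 rad before, now about 0.776. The jar is nearly upright. I'll confirm its height and seat it with closed fingers on the cap centre.

```bash

echo '[[[-30, 0, 0, 0, 0, 0], [-45, 1, 0, 0, 0, 0], [-45, 1, 0, 0, 0, 0], [-45, 1, 0, 0, 0, 0], [-42, 1, 0, 0, 0, 0]]]' > mv.in && python3 drive.py mv.in 0 >/dev/null
echo '[[[0, 0, 25, 0, 0, 0], [0, 0, 25, 0, 0, 0], [0, 0, 15, 0, 0, 0], [0, 0, 8, 0, 0, 0], [0, 0, 0, 0, 0, 0]]]' > mv.in && python3 drive.py mv.in>/dev/null; python3 p.py
```

```text
32.65 [505.6  14.4 200.6] F [-0.6  0.8  0.6] T [-0.02  0.   -0.05]
```

```bash

echo '[[[4, -1, 0, 0, 0, 0], [0, 0, 4, 0, 0, 0], [0, 0, 4, 0, 0, 0], [0, 0, 0, 0, 0, 0]]]' > mv.in && python3 drive.py mv.in>/dev/null; python3 p.py
echo '[[[0, 0, 1.5, 0, 0, 0], [0, 0, 1.5, 0, 0, 0], [0, 0, 0, 0, 0, 0]]]' > mv.in && python3 drive.py mv.in>/dev/null; python3 p.py
echo '[[[0, 0, 1, 0, 0, 0], [0, 0, 0, 0, 0, 0]]]' > mv.in && python3 drive.py mv.in>/dev/null; python3 p.py
```

```text
33.05 [506.5   9.8 192.6] F [0.5 0.2 0.6] T [ 0.   -0.02 -0.01]
33.35 [506.6   9.9 189.7] F [-0.1 -0.5 -0.5] T [-0.01  0.04 -0.02]
33.55 [506.6   9.9 188.8] F [ 0.8 -0.4 -0. ] T [ 0.03 -0.02  0.03]
```

```bash

echo '[[[0, 0, 1, 0, 0, 0], [0, 0, 0, 0, 0, 0]]]' > mv.in && python3 drive.py mv.in>/dev/null; python3 p.py
echo '[[[0, 0, 1, 0, 0, 0], [0, 0, 0, 0, 0, 0]]]' > mv.in && python3 drive.py mv.in>/dev/null; python3 p.py
echo '[[[0, 0, 1, 0, 0, 0], [0, 0, 0, 0, 0, 0]]]' > mv.in && python3 drive.py mv.in>/dev/null; python3 p.py
```

```text
33.75 [506.7   9.9 187.9] F [0.4 0.3 0.5] T [ 0.03  0.01 -0.  ]
33.95 [506.8   9.9 187. ] F [0.  0.3 1.8] T [ 0.01 -0.12  0.03]
34.15 [507.1   9.9 186.2] F [0.7 0.3 3.3] T [-0.03 -0.2   0.03]
```

Contact came at tip height of about 168 mm with cushion-like stiffness, so the jar is fully home. Retracting.

```bash

echo '[[[0, 0, -3, 0, 0, 0], [0, 0, -10, 0, 0, 0], [0, 0, -30, 0, 0, 0], [0, 0, -40, 0, 0, 0], [0, 0, -20, 0, 0, 0]]]' > mv.in && python3 drive.py mv.in >/dev/null
echo '[[[30, 0, 0, 0, 0, 0], [45, 0, 0, 0, 0, 0], [45, 0, 0, 0, 0, 0], [45, 0, 0, 0, 0, 0], [30, 0, 0, 0, 0, 0]]]' > mv.in && python3 drive.py mv.in >/dev/null
python3 - <<'E'
from h import *
robot.observe();b=robot.snapshot("top")[:,:,::-1];t=cv2.imread('pics/t6.png')
u=lambda im:cv2.resize(im,None,fx=4,fy=4,interpolation=cv2.INTER_CUBIC)
T,B=u(t),u(np.ascontiguousarray(b))
for nm,(x,y,w,h) in dict(post=(336,255,14,18),jar=(302,238,28,28),teal=(333,222,24,28)).items():
    x,y,w,h=4*x,4*y,4*w,4*h;r=cv2.matchTemplate(B[y-12:y+h+12,x-12:x+w+12],T[y:y+h,x:x+w],cv2.TM_CCOEFF_NORMED)
    j=np.unravel_index(r.argmax(),r.shape);print(nm,j[1]-12,j[0]-12,r.max())
m=cv2.inRange(cv2.cvtColor(np.ascontiguousarray(b),cv2.COLOR_BGR2HSV),(0,0,0),(180,60,100))[236:266,300:332]
n,l,st,ce=cv2.connectedComponentsWithStats(m);i=1+st[1:,4].argmax();print(plane("top",ce[i]+[300,236],168).round(1))
s=robot.observe();print(s["clock"],s["ee_pos"],s["contact_force"])
E
```

```text
post 0 0 0.9999304
jar 0 -1 0.9979976
teal 0 0 0.9999464
[506.1   9.9 168. ]
35.2 [ 486.6383883  -189.39035828  289.21958453] [-1.07566218 -2.84808958  0.16444911]
```

```bash
echo '[[[0, 0, 0, 0, 0, 0], [0, 0, 0, 0, 0, 0], [0, 0, 0, 0, 0, 0], [0, 0, 0, 0, 0, 0]]]' > mv.in && python3 drive.py mv.in; python3 -c "
from bench import robot
print(robot.close_job())"
```

```text
clock: 35.6
ee_pos: [487.6, -183.1, 289.0]
tcp_rot: [-3.141, 0.0, -1.668]
contact_force: [-0.1, -0.2, -0.7]
gripper_width: -0.1
gripper_force: 0.0
the job is handed in; nothing more can be done
None
```

I handed the job in at 35.6 s with no verdict returned: by my measurements the turntable is in the next stop (about 0.78 rad, click inferred rather than seen), and the jar is released, near upright and fully home. My first try at the clips was off-centre, pressed up to about 38 N, and nudged the table on about 2°.

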